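# Weigh two carved pieces on the spring scale

### The arm

A 6-joint arm with a two-finger parallel gripper is mounted at the origin on the work surface. World frame = base frame: x ahead of the robot, y to its left, z up, the work surface at z = 0. Lengths are in m, angles in rad, forces in N, time in s.
With the tool pointing down it reaches from about 0.3 to 0.85 m from the base axis. Payload 5.4 kg.
Tool frame: the origin (TCP) lies midway between the tips of the shut fingers; the grasp point (between the pads) lies 19 mm behind it; z points along the fingers, y is the line along which they close (so a half turn about z gives the same grasp; the last joint's range is limited). The gripper opens to 85 mm and grips with 20 to 120 N. Pads are 22 mm wide; open, the fingers measure 114 mm over their backs; the gripper's body (76 mm by 85 mm) begins 54 mm behind the grasp point. The pads swing forward as they close: fully open they stand 13 mm farther back than shut.
Start: joints at [0.903, 0.158, 1.597, -0, 1.386, -0.21], TCP at [0.254, 0.516, 0.231] pointing down, gripper open.
Joint ranges: [-2.91, 2.91], [-0.94, 2.29], [0.18, 2.7], [-1.29, 4.43], [0.17, 2.64], [-3, 3]. Speed limits (rad/s): [2.57, 2.57, 3.14, 3.14, 3.14, 3.14].

### API

Orientations are given as a 3x3 rotation matrix whose columns are the frame's x, y, z axes.
In Python, from bench import arm gives the robot as it stands.
- The arm moves only by the tool arm_command, never from a script. Its argument "moves" is a list of rows, each an object of numbers: "x", "y", "z": the shift along the world's x, y, z in units of 0.2 m (1.0 is 0.2 m); "spin": the turn about the world's z in units of 30 degrees (1.0 is 30 degrees). In form: [{"x": .., "y": .., "z": .., "spin": ..}, ...]. A call has 1 to 8 rows; each row shifts and turns the commanded pose from where the row before left it; what a row does not reach is not made up. A row lasts 1/12 s, in which the tool goes at most 41.7 mm and 7.16 degrees, less where a joint would pass 70% of its speed; a pose out of reach is approached as far as the arm can. A call with a number of a shift or a turn outside -1 to 1 is refused whole. A call with a gripper value outside its range is refused whole. "fingers" is the opening, from -1 (shut) to 1 (fully open), set as the call begins (left out, the last holds). The fingers move at their own pace and stop on an object; "newtons" is the grip in N (left out, the last holds). Time passes only in rows, so rows that do not move let the fingers close. It gives the time, the measured TCP pose, the force, the opening and the grip force at its end, in the units of the state.
- arm.sense(): the state, without advancing time (a new reading comes with each control period).
- arm.camera(name): name is "side" or "top"; returns the picture (384x512x3 uint8, red, green, blue); there is no depth.
- arm.camera_model(name): a dict with "camera_matrix" (3x3 intrinsics, pixels), "R" (3x3) and "t" (3): a world point X has camera coordinates R X + t. Camera axes: x right, y down, z forward; pixel columns grow to the right and rows downward; lengths in m; the calibration is good to about 2 mm. A picture is of the moment at which its call begins. camera_model takes no time and is no camera call.
- arm.close_job(): hands the job in; it is judged then, once.
The state is a dict: "time": time; "joint_positions": joint angles; "dq": joint speeds; "joint_efforts": joint torques, N m; "eef_pos": TCP position; "orientation": TCP orientation; "force": force on the tool from outside, world axes, zero at the start; "ft_torque": the same for the moment, N m; "gripper_width": finger opening in m; "gripper_force": force on a finger pad.
Only numpy, scipy, OpenCV 4.12 (cv2) and the standard library are available. Lean on these libraries where they do the work, as an engineer would, in place of code of your own. Each camera call takes 0.05 s, during which the arm holds its last target. There are 200 camera calls.

### The job

Weigh the two carved pieces together: with the weighing carrier standing on the table, seat the ridge-topped block in its oblong pocket and the turned drum in its square pocket. Then lift the loaded carrier and hang it by its bail on the hook of the spring scale, easing its weight on slowly so that the pointer never jumps, let go, and leave it hanging level and still, clear of the table, with the pointer settled. Leave the plain offcut, the glue bottle, the hammer, the chisel and the brush where they lie.

Things in the scene. Friction and masses are not known exactly. Their poses are not given: they have to be found in the camera images.
- ridge_block_mid (a point): Carved light-wood block, 84 mm long (along its y), 46 mm wide (along its x), flat vertical sides 44 mm high, then a ridge like a roof running lengthwise along the middle of its top, peak at 58 mm. This point is its centre, 29 mm above its underside; z up. Weighs 100 to 170 g.
- drum_mid (a point): Turned light-wood drum standing upright, 56 mm across and 52 mm high, round straight sides up to 42 mm, the top narrowed to 36 mm across. This point is its centre, 26 mm above its underside. Weighs 80 to 130 g.
- carrier_knob (a point): Weighing carrier: aluminium plate 274 (y) x 72 (x) x 4 mm on the table, 0.36 to 0.6 kg empty. Upright at its middle, a bail of 10 mm steel bar (66 mm over its legs, in the y-z plane) bears a dark wooden knob, 26 (x) x 30 (y) x 52 mm high, its top 150 mm above the plate's underside. This point is on the knob's axis, 128 mm above the plate's underside: the place to grip; z up.
- carrier_bail (a point): Middle of the underside of the carrier's bail: the top bar, level for 30 mm along y and then sloping down to the legs (28 mm either side of the middle). It is 38 mm straight below carrier_knob and 90 mm above the underside of the plate, same axes. This spot rests on the hook when hung.
- long_pocket (a point): Middle of the oblong pocket on the carrier's plate, on the plate's surface (4 mm above its underside), 85 mm along +y from the middle of the carrier. Eight low stops (7 mm high, 4 mm thick) at its corners enclose 92 mm (along y) by 54 mm (along x): the ridge block fits lengthwise with 4 mm to spare all round.
- square_pocket (a point): Middle of the square pocket on the carrier's plate, on the plate's surface, 85 mm along -y from the middle of the carrier. Low stops 7 mm high at its corners enclose 64 by 64 mm: the drum fits with 4 mm to spare all round.
- hook_saddle (a point): Seat of the spring scale's hook: a level steel arm 20 mm wide, 12 mm thick, out of the scale's column (324 mm high) along -x. This point, on its upper face, is 190 mm above the table unloaded, 97 mm from the column's face. The seat is 36 mm long in x, from an upturned tip 22 mm high (-x) to a stop 12 mm high (+x). The bail's bar lies across it, along y, either way round.
- scale_hook (a joint): Downward travel of the hook and its pointer in m, 0 unloaded, 0.08 at the end stop. Spring 170 N/m with light damping, so the loaded carrier (0.5 to 0.9 kg) comes to rest at about 0.03 to 0.055.
- offcut_mid (a point): Plain square wood offcut lying flat, 65 x 65 x 26 mm, not to be weighed; its centre.
- glue_mid (a point): White glue bottle, 56 mm across, 150 mm high; its centre, half-way up.
- mallet_mid (a point): Hammer lying on the table; a point on its handle.
- chisel_mid (a point): Chisel-like hand tool lying on the table; a point on its handle.
- brush_mid (a point): Bench brush lying on the table; a point on its handle.
Not all that is in view belongs to the job. What is shaped like the part that bears ridge_block_mid but red or turquoise is not meant. Leave any black or yellow look-alike of the part that bears drum_mid alone.

How it is judged:
By the outcome, as a careful person would: the job done as asked, in the order asked, and still so for the second after the job is handed in, with the robot touching nothing.
It also fails if it takes over 72 s, if anything falls off the work surface, if the arm or the gripper's body presses on something with over 40 N, if the wrist force passes 120 N, or if a joint passes its speed limit or range.

## Working session

There is one attempt and no reset: what is moved stays moved. The work goes in short steps, Python scripts to look and compute and a tool call to move; the robot and the scene stay as the last step left them, time stands still between calls to the robot, and variables do not carry over. Pictures are saved under pics/ and viewed, at most 10 in all, crops included, and the job is handed in when it is done.

Besides the shell and the picture viewer there is one more tool, called after "Request:" as name(argument=value, ...), one argument or row to a line, values as JSON. arm_command: Moves the arm, as the interface text tells. Its arguments: {"type":"object","properties":{"moves":{"type":"array"},"fingers":{"type":"number"},"newtons":{"type":"number"}},"required":["moves"]}

```bash
ls; mkdir -p pics; cat > h.py <<'E'
import numpy as np, cv2
from bench import arm
def snap(n,f):
    im=arm.camera(n); cv2.imwrite('pics/'+f+'.png',cv2.cvtColor(im,cv2.COLOR_RGB2BGR)); return im
def ray(n,u,v,z):
    m=arm.camera_model(n);K=np.array(m['camera_matrix']);R=np.array(m['R']);t=np.array(m['t'])
    d=R.T@np.linalg.inv(K)@np.array([u,v,1.]);c=-R.T@t
    return c+d*(z-c[2])/d[2]
def proj(n,X):
    m=arm.camera_model(n);p=np.array(m['camera_matrix'])@(np.array(m['R'])@np.array(X)+np.array(m['t']));return p[:2]/p[2]
E
python3 - <<'E'
from h import *
snap('top','t0');snap('side','s0')
for n in('top','side'):
    m=arm.camera_model(n);print(n,np.round(-np.array(m['R']).T@np.array(m['t']),3),np.round(m['R'],2).tolist(),np.round(m['camera_matrix'],0).tolist())
print(arm.sense())
E
```

```text
pics
top [ 0.36  -0.041  1.357] [[0.02, -1.0, 0.01], [-0.99, -0.02, -0.16], [0.16, -0.0, -0.99]] [[357.0, 0.0, 259.0], [0.0, 357.0, 191.0], [0.0, 0.0, 1.0]]
side [ 0.215 -1.065  0.888] [[0.96, -0.3, 0.02], [-0.15, -0.55, -0.82], [0.25, 0.78, -0.57]] [[409.0, 0.0, 250.0], [0.0, 409.0, 189.0], [0.0, 0.0, 1.0]]
{'time': 0.1, 'joint_positions': array([ 9.02898945e-01,  1.59013710e-01,  1.59811896e+00, -1.13890108e-05,
        1.38622068e+00, -2.10076589e-01]), 'dq': array([-0.00061864, -0.00156133, -0.00309409,  0.00025878,  0.00016173,
        0.00057839]), 'joint_efforts': array([ 3.61610091e-05, -3.96987498e+01, -3.32340145e+01, -2.16716180e-04,
        4.13482034e-03,  2.77290468e-06]), 'eef_pos': array([0.25380596, 0.51533556, 0.23039348]), 'orientation': array([[-8.97018560e-01,  4.41991554e-01, -1.08167185e-03],
       [ 4.41992734e-01,  8.97017554e-01, -1.38929935e-03],
       [ 3.56220057e-04, -1.72431839e-03, -9.99998450e-01]]), 'force': array([ 0.30732742, -1.26917694, -0.42086031]), 'ft_torque': array([-0.02313678, -0.01400221,  0.00986809]), 'gripper_force': 0.0, 'gripper_width': 0.08541697710303045}
```

View pics/t0.png

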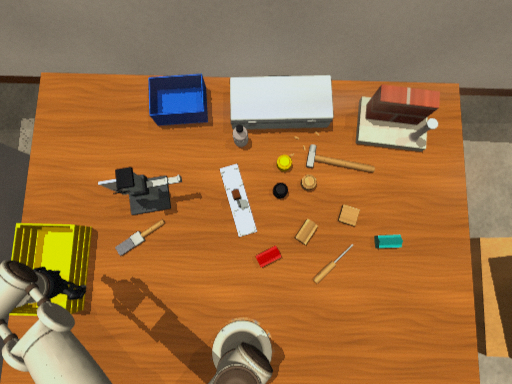

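View pics/s0.png

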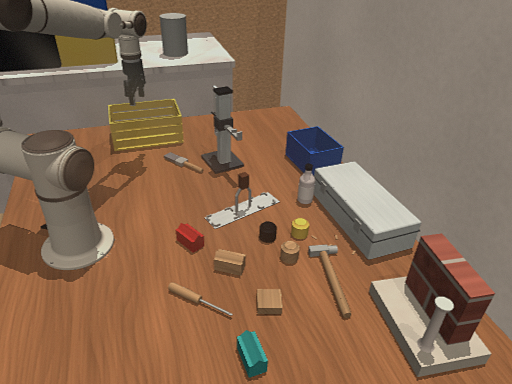

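```bash
python3 - <<'E'
from h import *
a=cv2.imread('pics/t0.png');cv2.imwrite('pics/t0a.png',cv2.resize(a[145:275,90:330],None,fx=3.33,fy=3.33,interpolation=cv2.INTER_CUBIC))
b=cv2.imread('pics/s0.png');cv2.imwrite('pics/s0a.png',cv2.resize(b[80:280,160:320],None,fx=3,fy=3,interpolation=cv2.INTER_CUBIC))
E
```

```text
(no output)
```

View pics/t0a.png

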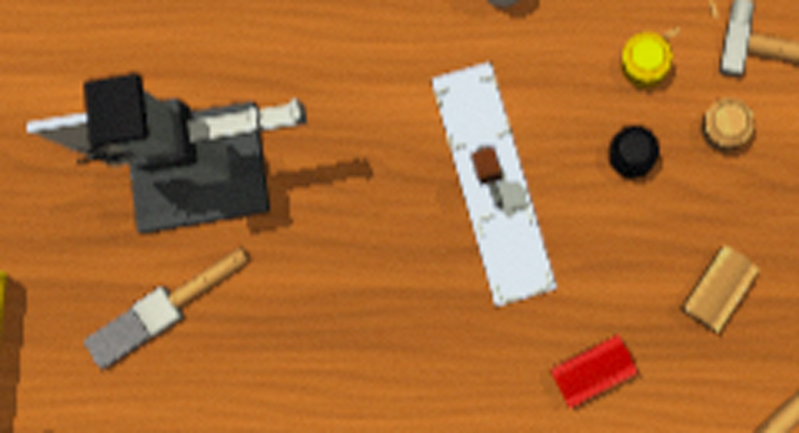

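View pics/s0a.png

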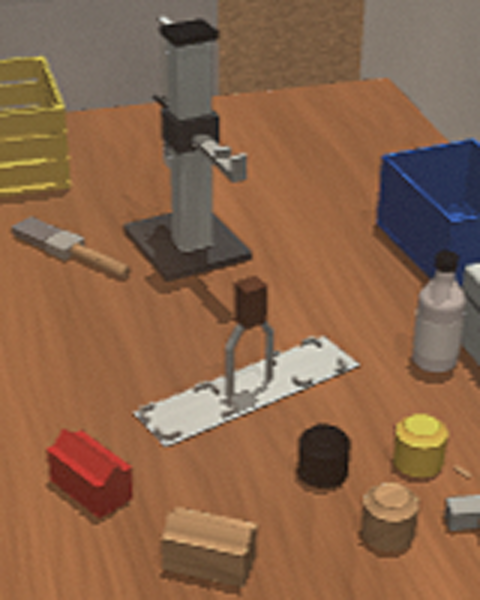

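```bash
cat > fit.py <<'E'
from h import *
from scipy.optimize import minimize
S=6
def gc(im,box):
    m=np.zeros(im.shape[:2],np.uint8);x,y,w,h=box
    cv2.grabCut(im[:,:,::-1].copy(),m,box,np.zeros((1,65)),np.zeros((1,65)),6,cv2.GC_INIT_WITH_RECT)
    m=((m==1)|(m==3)).astype(np.uint8)
    n,l,s,_=cv2.connectedComponentsWithStats(m);return (l==1+np.argmax(s[1:,4])).astype(np.uint8)
def pts(M,p):
    c,s=np.cos(p[2]),np.sin(p[2]);M=np.asarray(M)
    return np.c_[p[0]+c*M[:,0]-s*M[:,1],p[1]+s*M[:,0]+c*M[:,1],M[:,2]]
def hull(n,M,p):
    P=np.array([proj(n,q) for q in pts(M,p)]);return cv2.convexHull(P.astype(np.float32))[:,0]
def fit(M,masks,p0,yaw=True):
    big={}
    for n,m in masks.items():
        big[n]=cv2.resize(m*255,None,fx=S,fy=S,interpolation=cv2.INTER_LINEAR)>127
    def cost(q):
        p=np.array([q[0]/100,q[1]/100,q[2]/5 if yaw else p0[2]]);c=0
        for n,b in big.items():
            z=np.zeros(b.shape,np.uint8);H=(hull(n,M,p)+.5)*S-.5
            cv2.fillConvexPoly(z,np.round(H*16).astype(np.int32),1,shift=4)
            c+=1-(b&(z>0)).sum()/max(1,(b|(z>0)).sum())
        return c
    r=minimize(cost,[p0[0]*100,p0[1]*100,p0[2]*5],method='Nelder-Mead',options=dict(initial_simplex=np.array([[p0[0]*100,p0[1]*100,p0[2]*5]]*4)+np.array([[0,0,0],[1,0,0],[0,1,0],[0,0,1]]),xatol=.005,fatol=1e-5))
    return np.array([r.x[0]/100,r.x[1]/100,r.x[2]/5]),r.fun
RIDGE=[(sx*.023,sy*.042,z) for sx in(-1,1) for sy in(-1,1) for z in(0,.044)]+[(0,sy*.042,.058) for sy in(-1,1)]
A=np.linspace(0,2*np.pi,40)
DRUM=[(.028*np.cos(a),.028*np.sin(a),z) for a in A for z in(0,.042)]+[(.018*np.cos(a),.018*np.sin(a),.052) for a in A]
PLATE=[(sx*.036,sy*.137,.004) for sx in(-1,1) for sy in(-1,1)]
E
python3 - <<'E'
from fit import *
ld=lambda f:cv2.cvtColor(cv2.imread(f'pics/{f}.png'),cv2.COLOR_BGR2RGB)
t,s=ld('t0'),ld('s0')
def show(name,M,bt,bs,p0,yaw=True):
    m={'top':gc(t,bt),'side':gc(s,bs)}
    print(name,{k:int(v.sum()) for k,v in m.items()})
    for sub in(['top','side'],['top'],['side']):
        p,c=fit(M,{k:m[k] for k in sub},p0,yaw);print(sub,np.round(p,4),np.round(np.degrees(p[2]),1),round(c,3))
r=ray('top',306,232,.05);show('ridge',RIDGE,(292,214,30,34),(210,244,40,34),[r[0],r[1],-.5])
r=ray('top',308,183,.05);show('drum',DRUM,(298,172,22,22),(277,236,26,32),[r[0],r[1],0],False)
# plate top by low saturation
def plate(im,box):
    h=cv2.cvtColor(im,cv2.COLOR_RGB2HSV);x,y,w,hh=box;m=np.zeros(im.shape[:2],np.uint8)
    m[y:y+hh,x:x+w]=((h[...,1]<90)&(h[...,2]>120))[y:y+hh,x:x+w]
    n,l,st,_=cv2.connectedComponentsWithStats(m);m=(l==1+np.argmax(st[1:,4])).astype(np.uint8)
    H=cv2.convexHull(cv2.findContours(m,0,2)[0][0]);cv2.fillConvexPoly(m,H,1);return m
mt=plate(t,(214,158,48,84))
r=ray('top',238,200,.004)
p,c=fit(PLATE,{'top':mt},[r[0],r[1],.25]);print('plate',p,np.degrees(p[2]),c,mt.sum())
for z in(.128,):print('knob top px',ray('top',90+487/3.33,145+163/3.33,.15))
# stops brightness for hypotheses
for sg in(1,-1):
    L=[(sx*.029,sg*y) for sx in(-1,1) for y in(.05,.12)];Q=[(sx*.034,-sg*y) for sx in(-1,1) for y in(.063,.107)]
    print(sg,[np.round((proj('side',q)-[160,80])*3).astype(int).tolist() for q in pts([(a,b,.008) for a,b in [(sx*.029,sg*y) for sx in(-1,1) for y in(.039,.131)]+[(sx*.034,-sg*y) for sx in(-1,1) for y in(.053,.117)]],p)])
b1=cv2.resize(t[160:220,95:190],None,fx=8,fy=8,interpolation=cv2.INTER_CUBIC)[:,:]
b1=b1[:300]
a1=cv2.resize(t[163:213,98:188],None,fx=6,fy=6,interpolation=cv2.INTER_CUBIC)
a2=cv2.resize(s[82:182,195:245],None,fx=5.2,fy=5.2,interpolation=cv2.INTER_CUBIC)
a3=cv2.resize(s[190:230,202:284],None,fx=6,fy=6,interpolation=cv2.INTER_CUBIC)
C=np.zeros((600,800,3),np.uint8);C[:300,:540]=a1;C[:520,540:800]=a2;C[310:550,:492]=a3
cv2.imwrite('pics/c1.png',C[:,:,::-1])
E
```

```text
ridge {'top': 292, 'side': 719}
['top', 'side'] [ 0.4298 -0.2271 -2.132 ] -122.2 0.244Traceback (most recent call last):
  File "<stdin>", line 9, in <module>
  File "<stdin>", line 8, in show
  File "fit.py", line 25, in fit
    r=minimize(cost,[p0[0]*100,p0[1]*100,p0[2]*5],method='Nelder-Mead',options=dict(initial_simplex=np.array([[p0[0]*100,p0[1]*100,p0[2]*5]]*4)+np.array([[0,0,0],[1,0,0],[0,1,0],[0,0,1]]),xatol=.005,fatol=1e-5))
    res = _minimize_neldermead(fun, x0, args, callback, bounds=bounds,
                               **options)
    fxcc = func(xcc)
    fx = function(np.copy(x), *(wrapper_args + args))
  File "fit.py", line 21, in cost
    z=np.zeros(b.shape,np.uint8);H=(hull(n,M,p)+.5)*S-.5
                                    ~~~~^^^^^^^
  File "fit.py", line 13, in hull
    P=np.array([proj(n,q) for q in pts(M,p)]);return cv2.convexHull(P.astype(np.float32))[:,0]
                ~~~~^^^^^
  File "h.py", line 10, in proj
    m=arm.camera_model(n);p=np.array(m['camera_matrix'])@(np.array(m['R'])@np.array(X)+np.array(m['t']));return p[:2]/p[2]
ValueError: time passes only in moves, steps and waits
```

```bash
cat > h.py <<'E'
import numpy as np, cv2
from bench import arm
CM={n:{k:np.array(v) for k,v in arm.camera_model(n).items() if k in('camera_matrix','R','t')} for n in('top','side')}
def snap(n,f):
    im=arm.camera(n); cv2.imwrite('pics/'+f+'.png',cv2.cvtColor(im,cv2.COLOR_RGB2BGR)); return im
def ray(n,u,v,z):
    m=CM[n];d=m['R'].T@np.linalg.inv(m['camera_matrix'])@np.array([u,v,1.]);c=-m['R'].T@m['t']
    return c+d*(z-c[2])/d[2]
def proj(n,X):
    m=CM[n];p=m['camera_matrix']@(m['R']@np.array(X)+m['t']);return p[:2]/p[2]
E
cat > m1.py <<'E'
from fit import *
ld=lambda f:cv2.cvtColor(cv2.imread(f'pics/{f}.png'),cv2.COLOR_BGR2RGB)
t,s=ld('t0'),ld('s0')
def show(name,M,bt,bs,p0,yaw=True):
    m={'top':gc(t,bt),'side':gc(s,bs)}
    print(name,{k:int(v.sum()) for k,v in m.items()})
    for sub in(['top','side'],['top'],['side']):
        p,c=fit(M,{k:m[k] for k in sub},p0,yaw);print(sub,np.round(p,4),np.round(np.degrees(p[2]),1),round(c,3))
    for k in m:
        H=hull(k,M,p);print(k,'hull area',cv2.contourArea(H))
    return m
r=ray('top',306,232,.05);ms=show('ridge',RIDGE,(292,214,30,34),(210,244,40,34),[r[0],r[1],.9])
r=ray('top',308,183,.05);md=show('drum',DRUM,(298,172,22,22),(277,236,26,32),[r[0],r[1],0],False)
def plate(im,box):
    h=cv2.cvtColor(im,cv2.COLOR_RGB2HSV);x,y,w,hh=box;m=np.zeros(im.shape[:2],np.uint8)
    m[y:y+hh,x:x+w]=((h[...,1]<90)&(h[...,2]>120))[y:y+hh,x:x+w]
    n,l,st,_=cv2.connectedComponentsWithStats(m);m=(l==1+np.argmax(st[1:,4])).astype(np.uint8)
    H=cv2.convexHull(cv2.findContours(m,0,2)[0][0]);cv2.fillConvexPoly(m,H,1);return m
mt=plate(t,(214,158,48,84))
r=ray('top',238,200,.004)
p,c=fit(PLATE,{'top':mt},[r[0],r[1],.25]);print('plate',p,np.degrees(p[2]),c,mt.sum())
print('knob top px',ray('top',90+487/3.33,145+163/3.33,.15))
a1=cv2.resize(t[163:213,98:188],None,fx=6,fy=6,interpolation=cv2.INTER_CUBIC)
a2=cv2.resize(s[82:182,195:245],None,fx=5.2,fy=5.2,interpolation=cv2.INTER_CUBIC)
a3=cv2.resize(s[190:230,202:284],None,fx=6,fy=6,interpolation=cv2.INTER_CUBIC)
for sg,col in((1,(255,0,0)),):
    for q in pts([(a,b,.011) for a,b in [(sx*.029,sg*y) for sx in(-1,1) for y in(.037,.133)]],p):
        u=(proj('side',q)-[202,190]+.5)*6;cv2.circle(a3,tuple(np.round(u).astype(int).tolist()),3,col,-1)
C=np.zeros((600,800,3),np.uint8);C[:300,:540]=a1;C[:520,540:800]=a2;C[310:550,:492]=a3
for k,(i,m,x,y) in enumerate(((t,ms['top'],290,212),(s,ms['side'],210,244),(t,md['top'],296,170),(s,md['side'],272,236))):
    w=i.copy();w[(cv2.morphologyEx(m,cv2.MORPH_GRADIENT,np.ones((2,2),np.uint8)))>0]=(255,0,0)
    q=cv2.resize(w[y:y+38,x:x+38],(75,75),interpolation=cv2.INTER_NEAREST)
    C[522:597,492+k*76:492+k*76+75]=q
cv2.imwrite('pics/c1.png',C[:,:,::-1])
E
python3 m1.py
```

```text
ridge {'top': 292, 'side': 719}
['top', 'side'] [ 0.4298 -0.2272  1.0066] 57.7 0.243
['top'] [ 0.4301 -0.2257  0.9868] 56.5 0.112
['side'] [ 0.4288 -0.2306  1.0865] 62.3 0.113
top hull area 327.4948200357612
side hull area 669.3807266653748
drum {'top': 187, 'side': 397}
['top', 'side'] [ 0.6141 -0.2371  0.0627] 3.6 0.413
['top'] [ 0.6092 -0.2342  0.0844] 4.8 0.207
['side'] [ 0.6144 -0.2406  0.0885] 5.1 0.094
top hull area 204.9112623340916
side hull area 375.87585970619693
plate [0.54542474 0.03360848 1.87910256] 107.6646461124894 0.050133364484161724 1425
knob top px [0.54402885 0.03101094 0.15      ]
```

View pics/c1.png

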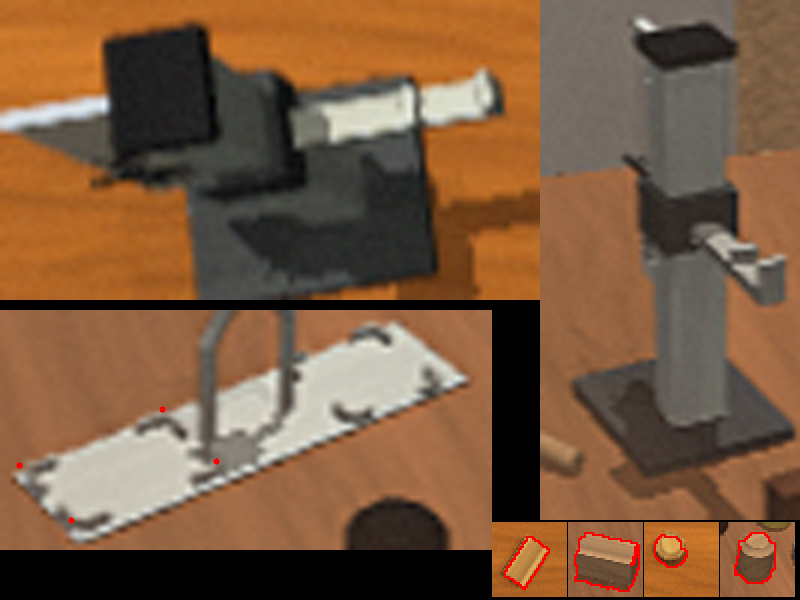

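```bash
python3 - <<'E'
from fit import *
from scipy.optimize import least_squares
T=lambda u,v:(90+u/3.33-.35,145+v/3.33-.35)
Sd=lambda u,v:(160+u/3-.33,80+v/3-.33)
ct=[T(*q) for q in((432,78),(490,62),(555,289),(497,306))]; cs=[Sd(*q) for q in((322,336),(360,363),(167,444),(135,412))]
# order far-left, far-right, near-right, near-left ; carrier +y toward near
L=[(.036,-.137),(-.036,-.137),(-.036,.137),(.036,.137)]
def best(ct,cs):
    def f(p,use='ts'):
        r=[]
        P=pts([(a,b,.004) for a,b in L],p)
        for k in range(4):
            if 't' in use:r+=list(proj('top',P[k])-ct[k])
            if 's' in use:r+=list(proj('side',P[k])-cs[k])
        return r
    for u in('ts','t','s'):
        for y0 in(1.88,):
            r=least_squares(f,[.545,.033,y0],args=(u,));print('plate',u,np.round(r.x,4),np.degrees(r.x[2]).round(1),np.round(r.fun,1))
best(ct,cs)
for p in((.6144,-.2406,0),(.6092,-.2342,0),(.61,-.238,0)):
    for n,ref in(('top',(T(702,97),T(755,153))),('side',(Sd(362,483),Sd(417,553)))):
        H=hull(n,DRUM,p);print(p,n,'mid err',np.round((H.min(0)+H.max(0))/2-np.mean(ref,0),2),'size err',np.round(H.max(0)-H.min(0)-(np.array(ref[1])-ref[0]),2))
c=lambda u,v:(98+u/6-.42,163+v/6-.42)
for nm,u,z in(('base TR',(415,78),.01),('base BR',(437,270),.01),('base BL',(200,298),.01),('armupper L',(330,108),.19),('armupper R',(413,88),.19),('armlower L',(330,145),.19),('armlower R',(415,126),.19),('tip up',(487,70),.212),('tip lo',(500,112),.212),('cap TL',(105,38),.324),('cap TR',(207,27),.324),('cap BR',(213,140),.324),('cap BL',(115,155),.324)):
    print(nm,np.round(ray('top',*c(*u),z)[:2],4))
d=lambda u,v:(195+(u-540)/5.2-.4,82+v/5.2-.4)
for nm,u,z in(('tip top mid',(770,262),.212),('stop top mid',(741,247),.202),('cap F',(700,66),.322),('cap L',(637,40),.324),('cap R',(735,45),.324)):
    print('side',nm,np.round(ray('side',*d(*u),z)[:2],4))
E
```

```text
plate ts [0.548  0.0325 1.8851] 108.0 [-0.2 -0.3  0.2 -0.5  0.3 -0.6 -0.5  0.1  0.9 -0.9 -0.8  0.2 -0.  -0.5
 -1.1 -0.5]
plate t [0.5458 0.0334 1.8786] 107.6 [-0.2  0.2  0.3 -0.1  0.5 -0.2 -0.5  0.1]
plate s [0.5498 0.0314 1.8947] 108.6 [ 0.4 -0.5 -0.1 -0.   0.1  0.5 -0.4 -0.1]
(0.6144, -0.2406, 0) top mid err [1.75 0.3 ] size err [ 0.42 -0.34]
(0.6144, -0.2406, 0) side mid err [-0.52  1.07] size err [ 1.2  -0.08]
(0.6092, -0.2342, 0) top mid err [0.06 1.6 ] size err [ 0.38 -0.36]
(0.6092, -0.2342, 0) side mid err [-2.89 -0.03] size err [ 1.09 -0.16]
(0.61, -0.238, 0) top mid err [1.06 1.42] size err [ 0.41 -0.36]
(0.61, -0.238, 0) side mid err [-2.18  0.77] size err [ 1.15 -0.1 ]
base TR [0.6302 0.3085]
base BR [0.5071 0.2866]
base BL [0.4858 0.4343]
armupper L [0.576  0.3076]
armupper R [0.5884 0.2625]
armlower L [0.5552 0.3061]
armlower R [0.567 0.26 ]
tip up [0.595  0.2172]
tip lo [0.572  0.2088]
cap TL [0.5834 0.3804]
cap TR [0.5902 0.3308]
cap BR [0.5338 0.3234]
cap BL [0.5252 0.3704]
side tip top mid [0.5837 0.2105]
side stop top mid [0.5756 0.257 ]
side cap F [0.5581 0.3006]
side cap L [0.5256 0.3531]
side cap R [0.5905 0.3274]
```

Request:
arm_command(
  moves=[
    {"x": 0.044,"y": -0.186,"spin": -0.025},
    {"x": 0.044,"y": -0.186,"spin": -0.025},
    {"x": 0.044,"y": -0.186,"spin": -0.025},
    {"x": 0.044,"y": -0.186,"spin": -0.025},
    {"x": 0.044,"y": -0.186,"spin": -0.025},
    {"x": 0.044,"y": -0.186,"spin": -0.025},
    {"x": 0.044,"y": -0.186,"spin": -0.025},
    {"x": 0.044,"y": -0.186,"spin": -0.025},
  ],
  fingers=1,
  newtons=40,
)

```text
validation failed for argument at $.mo...
```

Request:
arm_command(
  moves=[
    {"x": 0.044,"y": -0.186},
    {"x": 0.044,"y": -0.186},
    {"x": 0.044,"y": -0.186},
    {"x": 0.044,"y": -0.186},
    {"x": 0.044,"y": -0.186},
    {"x": 0.044,"y": -0.186},
    {"x": 0.044,"y": -0.186},
    {"x": 0.044,"y": -0.186},
  ],
)

```text
validation failed for argument at $.mo...
```

Request:
arm_command(
  moves=[
    {"x": 0.044,"y": -0.186,"z": -0.1},
    {"x": 0.044,"y": -0.186,"z": -0.15},
    {"x": 0.044,"y": -0.186,"z": -0.15},
    {"x": 0.044,"y": -0.18,"z": -0.15},
    {"z": 0.0},
    {"z": 0.0},
  ],
)

```text
validation failed for argument at $.mo...
```

Request:
arm_command(
  moves=[
    {"x": 0.044,"y": -0.186,"z": 0,"spin": -0.025},
    {"x": 0.044,"y": -0.186,"z": 0,"spin": -0.025},
    {"x": 0.044,"y": -0.186,"z": 0,"spin": -0.025},
    {"x": 0.044,"y": -0.186,"z": 0,"spin": -0.025},
    {"x": 0.044,"y": -0.186,"z": 0,"spin": -0.025},
    {"x": 0.044,"y": -0.186,"z": 0,"spin": -0.025},
    {"x": 0.044,"y": -0.186,"z": 0,"spin": -0.025},
    {"x": 0.044,"y": -0.186,"z": 0,"spin": -0.025},
  ],
  fingers=1,
  newtons=40,
)

```text
time: 0.77
eef_pos: [0.3242, 0.2165, 0.2309]
orientation: [[-0.846, 0.533, -0.0], [0.533, 0.846, -0.0], [0.0, -0.0, -1.0]]
force: [1.7, 0.1, 0.0]
gripper_width: 0.0851
gripper_force: 0.0
```

Request:
arm_command(
  moves=[
    {"x": 0.044,"y": -0.186,"z": 0,"spin": 0},
    {"x": 0.044,"y": -0.186,"z": 0,"spin": 0},
    {"x": 0.044,"y": -0.186,"z": 0,"spin": 0},
    {"x": 0.044,"y": -0.186,"z": 0,"spin": 0},
    {"x": 0.044,"y": -0.186,"z": 0,"spin": 0},
    {"x": 0.044,"y": -0.186,"z": 0,"spin": 0},
    {"x": 0.044,"y": -0.186,"z": 0,"spin": 0},
    {"x": 0.044,"y": -0.186,"z": 0,"spin": 0},
  ],
)

```text
time: 1.43
eef_pos: [0.3947, -0.0814, 0.2311]
orientation: [[-0.846, 0.534, 0.0], [0.534, 0.846, 0.0], [0.0, 0.0, -1.0]]
force: [1.7, 1.4, -0.4]
gripper_width: 0.0858
gripper_force: 0.0
```

Request:
arm_command(
  moves=[
    {"x": 0.044,"y": -0.186,"z": -0.1,"spin": 0},
    {"x": 0.044,"y": -0.186,"z": -0.12,"spin": 0},
    {"x": 0.044,"y": -0.186,"z": -0.12,"spin": 0},
    {"x": 0.044,"y": -0.17,"z": -0.12,"spin": 0},
    {"x": 0,"y": 0,"z": -0.1,"spin": 0},
    {"x": 0,"y": 0,"z": -0.1,"spin": 0},
    {"x": 0,"y": 0,"z": 0,"spin": 0},
  ],
)

```text
time: 2.02
eef_pos: [0.4253, -0.2155, 0.0995]
orientation: [[-0.845, 0.534, -0.007], [0.534, 0.845, 0.006], [0.009, 0.002, -1.0]]
force: [0.2, 0.5, -0.1]
gripper_width: 0.0853
gripper_force: 0.0
```

```bash
python3 - <<'E'
from h import *
t=snap('top','t1');s=snap('side','s1')
a=cv2.resize(t[205:260,275:340],None,fx=6,fy=6,interpolation=cv2.INTER_CUBIC)
b=cv2.resize(s[220:290,195:260],None,fx=6,fy=6,interpolation=cv2.INTER_CUBIC)
C=np.zeros((420,780,3),np.uint8);C[:330,:390]=a;C[:420,390:]=b
e=arm.sense();print(e['eef_pos'])
from fit import *
p=[.4298,-.2272,1.0066]
for n,o,x0 in(('top',(275,205),0),('side',(195,220),390)):
    H=np.round((hull(n,RIDGE,p)-o+.5)*6+[x0,0]).astype(np.int32);cv2.polylines(C,[H],True,(255,0,0),1)
cv2.imwrite('pics/c2.png',C[:,:,::-1])
E
```

```text
[ 0.42772696 -0.2167706   0.10370315]
```

View pics/c2.png

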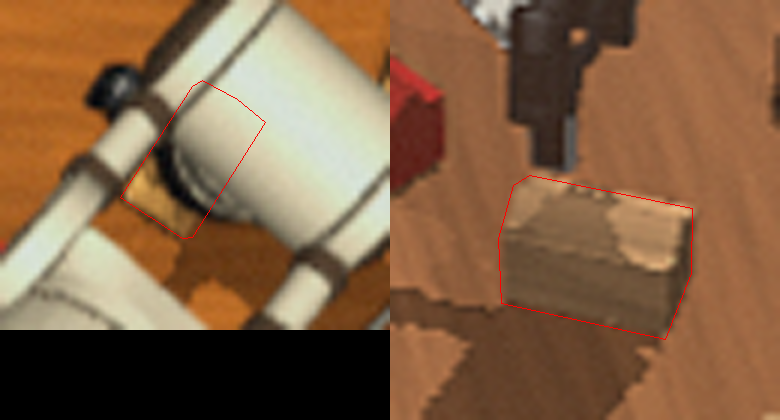

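Request:
arm_command(
  moves=[
    {"x": 0.01,"y": -0.053,"z": -0.07,"spin": 0},
    {"x": 0,"y": 0,"z": -0.1,"spin": 0},
    {"x": 0,"y": 0,"z": -0.1,"spin": 0},
    {"x": 0,"y": 0,"z": -0.1,"spin": 0},
    {"x": 0,"y": 0,"z": -0.07,"spin": 0},
    {"x": 0,"y": 0,"z": -0.03,"spin": 0},
    {"x": 0,"y": 0,"z": 0,"spin": 0},
    {"x": 0,"y": 0,"z": 0,"spin": 0},
  ],
)

```text
time: 2.78
eef_pos: [0.4313, -0.2285, 0.0116]
orientation: [[-0.846, 0.533, 0.002], [0.533, 0.846, -0.002], [-0.002, -0.0, -1.0]]
force: [0.4, -0.1, 0.4]
gripper_width: 0.0852
gripper_force: 0.0
```

Request:
arm_command(
  moves=[
    {"x": 0,"y": 0,"z": 0,"spin": 0},
    {"x": 0,"y": 0,"z": 0,"spin": 0},
    {"x": 0,"y": 0,"z": 0,"spin": 0},
    {"x": 0,"y": 0,"z": 0,"spin": 0},
    {"x": 0,"y": 0,"z": 0,"spin": 0},
    {"x": 0,"y": 0,"z": 0,"spin": 0},
    {"x": 0,"y": 0,"z": 0,"spin": 0},
    {"x": 0,"y": 0,"z": 0,"spin": 0},
  ],
  fingers=-1,
  newtons=40,
)

```text
time: 3.45
eef_pos: [0.4311, -0.2285, 0.0112]
orientation: [[-0.846, 0.533, 0.001], [0.533, 0.846, -0.001], [-0.002, -0.0, -1.0]]
force: [-0.1, 1.5, 6.3]
gripper_width: 0.0457
gripper_force: 42.3
```

Request:
arm_command(
  moves=[
    {"x": 0,"y": 0,"z": 0.05,"spin": 0},
    {"x": 0,"y": 0,"z": 0.1,"spin": 0},
    {"x": 0,"y": 0,"z": 0.1,"spin": 0},
    {"x": 0,"y": 0,"z": 0.1,"spin": 0},
    {"x": 0,"y": 0,"z": 0.1,"spin": 0},
    {"x": 0.018,"y": 0.1,"z": 0,"spin": 0.16},
    {"x": 0.018,"y": 0.1,"z": 0,"spin": 0.16},
    {"x": 0.018,"y": 0.1,"z": 0,"spin": 0.16},
  ],
)

```text
time: 4.12
eef_pos: [0.4412, -0.1675, 0.1011]
orientation: [[-0.953, 0.303, 0.001], [0.303, 0.953, -0.001], [-0.001, -0.0, -1.0]]
force: [-0.0, -0.3, -1.3]
gripper_width: 0.0455
gripper_force: 41.5
```

Request:
arm_command(
  moves=[
    {"x": 0.018,"y": 0.1,"z": 0,"spin": 0.16},
    {"x": 0.018,"y": 0.1,"z": 0,"spin": 0.16},
    {"x": 0.018,"y": 0.1,"z": 0,"spin": 0.16},
    {"x": 0.018,"y": 0.1,"z": 0,"spin": 0.16},
    {"x": 0.018,"y": 0.1,"z": 0,"spin": 0.16},
    {"x": 0.018,"y": 0.1,"z": 0,"spin": 0.16},
    {"x": 0.018,"y": 0.1,"z": 0,"spin": 0.16},
    {"x": 0,"y": 0.1,"z": 0,"spin": 0.073},
  ],
)

```text
time: 4.78
eef_pos: [0.4665, -0.007, 0.1007]
orientation: [[-0.95, -0.312, 0.001], [-0.312, 0.95, -0.0], [-0.0, -0.0, -1.0]]
force: [0.3, 0.9, -0.9]
gripper_width: 0.0458
gripper_force: 41.5
```

Request:
arm_command(
  moves=[
    {"x": 0,"y": 0.07,"z": -0.05,"spin": 0},
    {"x": 0,"y": 0,"z": -0.05,"spin": 0},
    {"x": 0,"y": 0,"z": -0.05,"spin": 0},
    {"x": 0,"y": 0,"z": 0,"spin": 0},
    {"x": 0,"y": 0,"z": 0,"spin": 0},
    {"x": 0,"y": 0,"z": 0,"spin": 0},
  ],
)

```text
time: 5.28
eef_pos: [0.4665, 0.0053, 0.0704]
orientation: [[-0.952, -0.307, 0.0], [-0.307, 0.952, -0.0], [-0.0, -0.0, -1.0]]
force: [0.5, -1.0, -0.2]
gripper_width: 0.0452
gripper_force: 41.5
```

```bash
cat > look.py <<'E'
import sys
from fit import *
# look.py name  tx ty w h  sx sy w h scale : crop composite
def comp(name,bt,bs,sc,draw=[]):
    t=snap('top',name+'t');s=snap('side',name+'s')
    def cr(i,b,n):
        a=cv2.resize(i[b[1]:b[1]+b[3],b[0]:b[0]+b[2]],None,fx=sc,fy=sc,interpolation=cv2.INTER_CUBIC)
        for P,col in draw:
            H=np.array([proj(n,q) for q in P]);H=np.round((H-[b[0],b[1]]+.5)*sc).astype(np.int32)
            for h in H:cv2.circle(a,tuple(h.tolist()),2,col,-1)
        return a
    A,B=cr(t,bt,'top'),cr(s,bs,'side');C=np.zeros((max(A.shape[0],B.shape[0]),A.shape[1]+B.shape[1],3),np.uint8)
    C[:A.shape[0],:A.shape[1]]=A;C[:B.shape[0],A.shape[1]:]=B;cv2.imwrite(f'pics/{name}.png',C[:,:,::-1]);print(C.shape)
E
python3 - <<'E'
from look import *
e=arm.sense();p=e['eef_pos'];print(p,np.degrees(np.arctan2(e['orientation'][1,1],e['orientation'][0,1])))
y=np.arctan2(e['orientation'][1,1],e['orientation'][0,1])-np.pi/2+np.pi/2
zb=p[2]-.0112
M=pts(RIDGE,[p[0],p[1],y]);M[:,2]+=zb
car=[.548,.0325,np.radians(107.9)]
pk=pts([(sx*.027,.085+sy*.046,.011) for sx in(-1,1) for sy in(-1,1)],car)
comp('c3',(205,150,60,90),(195,170,90,70),5.2,[(M,(255,0,0)),(pk,(0,255,0))])
E
```

```text
[0.46649549 0.00526148 0.07037828] 107.89007249591413
(468, 780, 3)
```

View pics/c3.png

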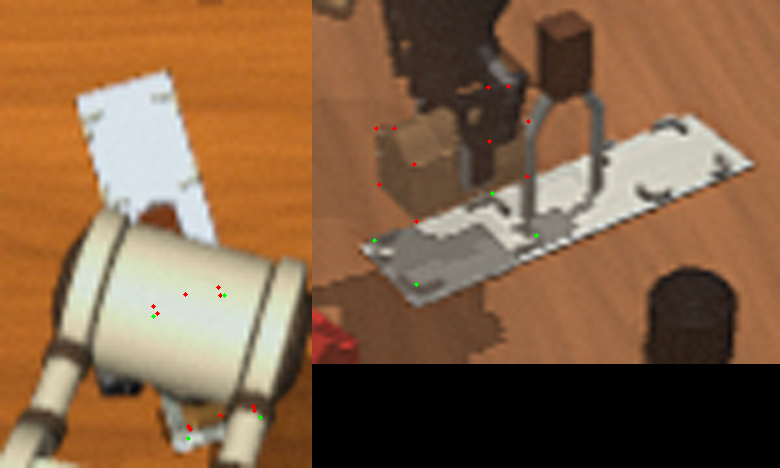

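```bash
python3 - <<'E'
from fit import *
ld=lambda f:cv2.cvtColor(cv2.imread(f'pics/{f}.png'),cv2.COLOR_BGR2RGB)
t,s=ld('t0'),ld('s0')
BOX=PLATE+[(a,b,0) for a,b,_ in PLATE]
def plate(im,box,sat,val):
    h=cv2.cvtColor(im,cv2.COLOR_RGB2HSV);x,y,w,hh=box;m=np.zeros(im.shape[:2],np.uint8)
    m[y:y+hh,x:x+w]=((h[...,1]<sat)&(h[...,2]>val))[y:y+hh,x:x+w]
    n,l,st,_=cv2.connectedComponentsWithStats(m);m=(l==1+np.argmax(st[1:,4])).astype(np.uint8)
    c=max(cv2.findContours(m,0,2)[0],key=len);H=cv2.convexHull(c);cv2.fillConvexPoly(m,H,1);return m
for sat,val in((90,110),(60,130),(40,150)):
    mt=plate(t,(214,158,48,84),sat,val);ms=plate(s,(200,188,86,42),sat,val)
    for nm,M in(('top face',PLATE),('box',BOX)):
        for d in({'top':mt},{'side':ms},{'top':mt,'side':ms}):
            p,c=fit(M,d,[.548,.0325,1.885]);print(sat,nm,list(d),np.round(p[:2],4),np.degrees(p[2]).round(1),round(c,3),[int(v.sum()) for v in d.values()],[round(cv2.contourArea(hull(k,M,p))) for k in d])
E
```

```text
90 top face ['top'] [0.5455 0.0333] 107.7 0.05 [1425] [1340]
90 top face ['side'] [0.5481 0.0292] 107.9 0.129 [1138] [974]
90 top face ['top', 'side'] [0.5461 0.0331] 108.2 0.191 [1425, 1138] [1339, 969]
90 box ['top'] [0.5461 0.0339] 107.7 0.05 [1425] [1340]
90 box ['side'] [0.5487 0.0326] 107.9 0.078 [1138] [1036]
90 box ['top', 'side'] [0.5477 0.0337] 107.9 0.137 [1425, 1138] [1340, 1034]
60 top face ['top'] [0.5461 0.0338] 107.7 0.042 [1410] [1339]
60 top face ['side'] [0.5503 0.0302] 108.4 0.075 [1044] [972]
60 top face ['top', 'side'] [0.5471 0.0326] 107.6 0.155 [1410, 1044] [1339, 969]
60 box ['top'] [0.5461 0.034 ] 107.7 0.041 [1410] [1340]
60 box ['side'] [0.5494 0.0326] 107.9 0.045 [1044] [1035]
60 box ['top', 'side'] [0.5475 0.0334] 107.7 0.107 [1410, 1044] [1340, 1035]
40 top face ['top'] [0.5461 0.0341] 107.7 0.037 [1398] [1339]
40 top face ['side'] [0.5492 0.0295] 107.9 0.05 [995] [973]
40 top face ['top', 'side'] [0.5479 0.0322] 108.0 0.164 [1398, 995] [1339, 970]
40 box ['top'] [0.5462 0.034 ] 107.7 0.036 [1398] [1340]
40 box ['side'] [0.55   0.0324] 107.8 0.056 [995] [1035]
40 box ['top', 'side'] [0.5474 0.033 ] 107.8 0.127 [1398, 995] [1340, 1036]
```

Request:
arm_command(
  moves=[
    {"x": 0.005,"y": 0.008,"z": -0.06,"spin": 0},
    {"x": 0,"y": 0,"z": -0.06,"spin": 0},
    {"x": 0,"y": 0,"z": -0.05,"spin": 0},
    {"x": 0,"y": 0,"z": -0.04,"spin": 0},
    {"x": 0,"y": 0,"z": -0.02,"spin": 0},
    {"x": 0,"y": 0,"z": -0.02,"spin": 0},
    {"x": 0,"y": 0,"z": -0.01,"spin": 0},
    {"x": 0,"y": 0,"z": 0,"spin": 0},
  ],
)

```text
time: 6.05
eef_pos: [0.4673, 0.0076, 0.018]
orientation: [[-0.951, -0.308, -0.0], [-0.308, 0.951, 0.0], [0.0, 0.0, -1.0]]
force: [0.1, -0.1, -1.4]
gripper_width: 0.0453
gripper_force: 41.5
```

Request:
arm_command(
  moves=[
    {"x": 0,"y": 0,"z": -0.01,"spin": 0},
    {"x": 0,"y": 0,"z": -0.005,"spin": 0},
    {"x": 0,"y": 0,"z": 0,"spin": 0},
  ],
)

```text
time: 6.3
eef_pos: [0.4676, 0.0076, 0.0153]
orientation: [[-0.951, -0.308, 0.001], [-0.308, 0.951, -0.0], [-0.001, -0.0, -1.0]]
force: [0.1, 0.1, -2.1]
gripper_width: 0.0457
gripper_force: 41.6
```

Request:
arm_command(
  moves=[
    {"x": 0,"y": 0,"z": -0.005,"spin": 0},
    {"x": 0,"y": 0,"z": 0,"spin": 0},
  ],
)

```text
time: 6.47
eef_pos: [0.4676, 0.0076, 0.0152]
orientation: [[-0.951, -0.309, -0.0], [-0.309, 0.951, -0.0], [0.0, -0.0, -1.0]]
force: [-4.2, -1.2, 8.6]
gripper_width: 0.0454
gripper_force: 42.7
```

Request:
arm_command(
  moves=[
    {"x": 0,"y": 0,"z": 0,"spin": 0},
    {"x": 0,"y": 0,"z": 0,"spin": 0},
    {"x": 0,"y": 0,"z": 0,"spin": 0},
    {"x": 0,"y": 0,"z": 0,"spin": 0},
    {"x": 0,"y": 0,"z": 0.03,"spin": 0},
    {"x": 0,"y": 0,"z": 0.1,"spin": 0},
    {"x": 0,"y": 0,"z": 0.1,"spin": 0},
    {"x": 0,"y": 0,"z": 0.15,"spin": 0},
  ],
  fingers=0.55,
)

```text
time: 7.13
eef_pos: [0.4655, 0.008, 0.0895]
orientation: [[-0.951, -0.308, -0.004], [-0.308, 0.951, 0.001], [0.004, 0.002, -1.0]]
force: [0.5, 0.2, 0.0]
gripper_width: 0.0662
gripper_force: 0.0
```

Request:
arm_command(
  moves=[
    {"x": 0,"y": 0,"z": 0.1,"spin": 0},
    {"x": 0.062,"y": -0.102,"z": 0,"spin": -0.2},
    {"x": 0.062,"y": -0.102,"z": 0,"spin": -0.2},
    {"x": 0.062,"y": -0.102,"z": 0,"spin": -0.2},
    {"x": 0.062,"y": -0.102,"z": 0,"spin": -0.2},
    {"x": 0.062,"y": -0.102,"z": 0,"spin": -0.2},
    {"x": 0.062,"y": -0.102,"z": 0,"spin": -0.2},
    {"x": 0.062,"y": -0.102,"z": 0,"spin": -0.2},
  ],
  fingers=1,
)

```text
time: 7.8
eef_pos: [0.5546, -0.1362, 0.1105]
orientation: [[-0.911, 0.412, 0.0], [0.412, 0.911, 0.0], [-0.0, 0.0, -1.0]]
force: [0.7, -0.1, 0.2]
gripper_width: 0.0858
gripper_force: 0.0
```

Request:
arm_command(
  moves=[
    {"x": 0.062,"y": -0.102,"z": 0,"spin": -0.2},
    {"x": 0.062,"y": -0.102,"z": 0,"spin": -0.2},
    {"x": 0.062,"y": -0.102,"z": 0,"spin": -0.2},
    {"x": 0.062,"y": -0.102,"z": 0,"spin": -0.2},
    {"x": 0.062,"y": -0.102,"z": -0.1,"spin": -0.2},
    {"x": 0,"y": 0,"z": 0,"spin": 0},
    {"x": 0,"y": 0,"z": 0,"spin": 0},
    {"x": 0,"y": 0,"z": 0,"spin": 0},
  ],
)

```text
time: 8.47
eef_pos: [0.6159, -0.2366, 0.0903]
orientation: [[-0.588, 0.809, -0.0], [0.809, 0.588, 0.001], [0.001, -0.0, -1.0]]
force: [-0.3, 0.2, 0.0]
gripper_width: 0.0858
gripper_force: 0.0
```

Request:
arm_command(
  moves=[
    {"x": -0.006,"y": 0.003,"z": -0.08,"spin": 0},
    {"x": 0,"y": 0,"z": -0.1,"spin": 0},
    {"x": 0,"y": 0,"z": -0.1,"spin": 0},
    {"x": 0,"y": 0,"z": -0.08,"spin": 0},
    {"x": 0,"y": 0,"z": -0.04,"spin": 0},
    {"x": 0,"y": 0,"z": 0,"spin": 0},
    {"x": 0,"y": 0,"z": 0,"spin": 0},
  ],
)

```text
time: 9.05
eef_pos: [0.6152, -0.2362, 0.0112]
orientation: [[-0.588, 0.809, 0.001], [0.809, 0.588, -0.0], [-0.001, 0.0, -1.0]]
force: [0.3, 0.9, 0.4]
gripper_width: 0.0855
gripper_force: 0.0
```

Request:
arm_command(
  moves=[
    {"x": 0,"y": 0,"z": 0,"spin": 0},
    {"x": 0,"y": 0,"z": 0,"spin": 0},
    {"x": 0,"y": 0,"z": 0,"spin": 0},
    {"x": 0,"y": 0,"z": 0,"spin": 0},
    {"x": 0,"y": 0,"z": 0,"spin": 0},
    {"x": 0,"y": 0,"z": 0,"spin": 0},
  ],
  fingers=-1,
  newtons=20,
)

```text
time: 9.55
eef_pos: [0.6162, -0.237, 0.0122]
orientation: [[-0.587, 0.809, 0.003], [0.809, 0.587, -0.001], [-0.003, 0.002, -1.0]]
force: [-0.3, 1.0, 5.8]
gripper_width: 0.0555
gripper_force: 21.2
```

Request:
arm_command(
  moves=[
    {"x": 0,"y": 0,"z": 0,"spin": 0},
    {"x": 0,"y": 0,"z": 0,"spin": 0},
    {"x": 0,"y": 0,"z": 0,"spin": 0},
    {"x": 0,"y": 0,"z": 0,"spin": 0},
  ],
  fingers=0.8,
)

```text
time: 9.88
eef_pos: [0.6146, -0.2365, 0.0099]
orientation: [[-0.587, 0.809, -0.001], [0.809, 0.587, 0.0], [0.001, -0.0, -1.0]]
force: [-0.4, 0.4, -0.1]
gripper_width: 0.0768
gripper_force: 0.0
```

Request:
arm_command(
  moves=[
    {"x": 0,"y": 0,"z": 0,"spin": 0.2},
    {"x": 0,"y": 0,"z": 0,"spin": 0.2},
    {"x": 0,"y": 0,"z": 0,"spin": 0.2},
    {"x": 0,"y": 0,"z": 0,"spin": 0.2},
    {"x": 0,"y": 0,"z": 0,"spin": 0.2},
    {"x": 0,"y": 0,"z": 0,"spin": 0.2},
    {"x": 0,"y": 0,"z": 0,"spin": 0.2},
    {"x": 0,"y": 0,"z": 0,"spin": 0.2},
  ],
)

```text
time: 10.55
eef_pos: [0.6147, -0.2365, 0.0099]
orientation: [[-0.995, 0.1, -0.001], [0.1, 0.995, 0.0], [0.001, 0.0, -1.0]]
force: [0.5, -0.4, -0.4]
gripper_width: 0.077
gripper_force: 0.0
```

Request:
arm_command(
  moves=[
    {"x": 0,"y": 0,"z": 0,"spin": 0.2},
    {"x": 0,"y": 0,"z": 0,"spin": 0.2},
    {"x": 0,"y": 0,"z": 0,"spin": 0.2},
    {"x": 0,"y": 0,"z": 0,"spin": 0.2},
    {"x": 0,"y": 0,"z": 0,"spin": 0},
    {"x": 0,"y": 0,"z": 0,"spin": 0},
  ],
)

```text
time: 11.05
eef_pos: [0.6148, -0.2365, 0.01]
orientation: [[-0.952, -0.306, -0.0], [-0.306, 0.952, 0.0], [0.0, 0.0, -1.0]]
force: [0.4, -0.3, 0.2]
gripper_width: 0.0769
gripper_force: 0.0
```

Request:
arm_command(
  moves=[
    {"x": 0,"y": 0,"z": 0,"spin": 0},
    {"x": 0,"y": 0,"z": 0,"spin": 0},
    {"x": 0,"y": 0,"z": 0,"spin": 0},
    {"x": 0,"y": 0,"z": 0,"spin": 0},
    {"x": 0,"y": 0,"z": 0,"spin": 0},
    {"x": 0,"y": 0,"z": 0,"spin": 0},
    {"x": 0,"y": 0,"z": 0,"spin": 0},
  ],
  fingers=-1,
  newtons=40,
)

```text
time: 11.63
eef_pos: [0.6152, -0.2367, 0.0105]
orientation: [[-0.951, -0.308, 0.001], [-0.308, 0.951, -0.0], [-0.0, -0.001, -1.0]]
force: [0.5, -0.7, 3.5]
gripper_width: 0.0551
gripper_force: 42.6
```

Request:
arm_command(
  moves=[
    {"x": 0,"y": 0,"z": 0.05,"spin": 0},
    {"x": 0,"y": 0,"z": 0.1,"spin": 0},
    {"x": 0,"y": 0,"z": 0.15,"spin": 0},
    {"x": 0,"y": 0,"z": 0.15,"spin": 0},
    {"x": 0.007,"y": 0.1,"z": 0.05,"spin": 0},
    {"x": 0.007,"y": 0.15,"z": 0,"spin": 0},
    {"x": 0.007,"y": 0.15,"z": 0,"spin": 0},
    {"x": 0.007,"y": 0.15,"z": 0,"spin": 0},
  ],
)

```text
time: 12.3
eef_pos: [0.6202, -0.1255, 0.1107]
orientation: [[-0.952, -0.307, -0.0], [-0.307, 0.952, 0.0], [0.0, 0.0, -1.0]]
force: [-0.1, -0.1, -0.7]
gripper_width: 0.0552
gripper_force: 42.6
```

Request:
arm_command(
  moves=[
    {"x": 0.007,"y": 0.15,"z": 0,"spin": 0},
    {"x": 0.007,"y": 0.15,"z": 0,"spin": 0},
    {"x": 0.007,"y": 0.15,"z": 0,"spin": 0},
    {"x": 0.007,"y": 0.15,"z": 0,"spin": 0},
    {"x": 0.007,"y": 0.15,"z": 0,"spin": 0},
    {"x": 0.008,"y": 0.13,"z": 0,"spin": 0},
    {"x": 0,"y": 0.05,"z": -0.05,"spin": 0},
    {"x": 0,"y": 0,"z": -0.1,"spin": 0},
  ],
)

```text
time: 12.97
eef_pos: [0.6309, 0.0619, 0.0826]
orientation: [[-0.95, -0.311, 0.005], [-0.311, 0.95, -0.0], [-0.005, -0.002, -1.0]]
force: [0.5, -0.3, -0.9]
gripper_width: 0.0552
gripper_force: 42.6
```

Request:
arm_command(
  moves=[
    {"x": 0,"y": 0,"z": -0.08,"spin": 0},
    {"x": 0,"y": 0,"z": -0.02,"spin": 0},
    {"x": 0,"y": 0,"z": 0,"spin": 0},
    {"x": 0,"y": 0,"z": 0,"spin": 0},
    {"x": 0,"y": 0,"z": 0,"spin": 0},
  ],
)

```text
time: 13.38
eef_pos: [0.63, 0.0589, 0.0614]
orientation: [[-0.951, -0.308, 0.002], [-0.308, 0.951, -0.0], [-0.002, -0.001, -1.0]]
force: [-0.1, -0.6, -0.7]
gripper_width: 0.0552
gripper_force: 42.6
```

Request:
arm_command(
  moves=[
    {"x": -0.002,"y": 0,"z": -0.06,"spin": 0},
    {"x": 0,"y": 0,"z": -0.06,"spin": 0},
    {"x": 0,"y": 0,"z": -0.04,"spin": 0},
    {"x": 0,"y": 0,"z": -0.02,"spin": 0},
    {"x": 0,"y": 0,"z": -0.02,"spin": 0},
    {"x": 0,"y": 0,"z": -0.015,"spin": 0},
    {"x": 0,"y": 0,"z": 0,"spin": 0},
    {"x": 0,"y": 0,"z": 0,"spin": 0},
  ],
)

```text
time: 14.05
eef_pos: [0.6289, 0.0595, 0.0172]
orientation: [[-0.951, -0.308, 0.0], [-0.308, 0.951, -0.0], [-0.0, -0.0, -1.0]]
force: [0.2, -0.4, -1.4]
gripper_width: 0.0549
gripper_force: 42.6
```

Request:
arm_command(
  moves=[
    {"x": 0,"y": 0,"z": -0.01,"spin": 0},
    {"x": 0,"y": 0,"z": -0.007,"spin": 0},
    {"x": 0,"y": 0,"z": 0,"spin": 0},
    {"x": 0,"y": 0,"z": 0,"spin": 0},
  ],
)

```text
time: 14.38
eef_pos: [0.6293, 0.0595, 0.0145]
orientation: [[-0.951, -0.308, 0.001], [-0.308, 0.951, -0.0], [-0.001, -0.0, -1.0]]
force: [0.3, 0.4, 1.6]
gripper_width: 0.0553
gripper_force: 42.9
```

Request:
arm_command(
  moves=[
    {"x": 0,"y": 0,"z": 0,"spin": 0},
    {"x": 0,"y": 0,"z": 0,"spin": 0},
    {"x": 0,"y": 0,"z": 0,"spin": 0},
    {"x": 0,"y": 0,"z": 0,"spin": 0},
    {"x": 0,"y": 0,"z": 0.03,"spin": 0},
    {"x": 0,"y": 0,"z": 0.1,"spin": 0},
    {"x": 0,"y": 0,"z": 0.15,"spin": 0},
    {"x": 0,"y": 0,"z": 0.15,"spin": 0},
  ],
  fingers=0.7,
)

```text
time: 15.05
eef_pos: [0.6277, 0.0595, 0.1]
orientation: [[-0.951, -0.308, -0.002], [-0.308, 0.951, 0.0], [0.002, 0.001, -1.0]]
force: [-0.5, -0.3, -0.2]
gripper_width: 0.0724
gripper_force: 0.0
```

Request:
arm_command(
  moves=[
    {"x": 0,"y": 0,"z": 0.15,"spin": -0.2},
    {"x": 0,"y": 0,"z": 0.15,"spin": -0.2},
    {"x": 0,"y": 0,"z": 0.15,"spin": -0.2},
    {"x": 0,"y": 0,"z": 0.05,"spin": -0.2},
    {"x": -0.04,"y": -0.012,"z": 0,"spin": -0.2},
    {"x": -0.04,"y": -0.012,"z": 0,"spin": -0.2},
    {"x": -0.04,"y": -0.012,"z": 0,"spin": -0.2},
    {"x": -0.04,"y": -0.012,"z": 0,"spin": -0.2},
  ],
)

```text
time: 15.72
eef_pos: [0.5963, 0.0498, 0.2003]
orientation: [[-0.863, 0.505, 0.0], [0.505, 0.863, -0.0], [-0.0, 0.0, -1.0]]
force: [0.8, -0.1, 0.3]
gripper_width: 0.0726
gripper_force: 0.0
```

Request:
arm_command(
  moves=[
    {"x": -0.04,"y": -0.012,"z": 0,"spin": -0.2},
    {"x": -0.04,"y": -0.012,"z": 0,"spin": -0.2},
    {"x": -0.04,"y": -0.012,"z": 0,"spin": -0.2},
    {"x": -0.04,"y": -0.012,"z": 0,"spin": -0.2},
    {"x": -0.04,"y": -0.012,"z": 0,"spin": -0.2},
    {"x": -0.04,"y": -0.012,"z": 0,"spin": -0.2},
    {"x": 0,"y": 0,"z": 0,"spin": -0.2},
    {"x": 0,"y": 0,"z": 0,"spin": 0},
  ],
)

```text
time: 16.38
eef_pos: [0.5485, 0.0354, 0.2003]
orientation: [[-0.306, 0.952, 0.001], [0.952, 0.306, -0.0], [-0.0, 0.0, -1.0]]
force: [0.1, 0.8, 0.5]
gripper_width: 0.0722
gripper_force: 0.0
```

```bash
python3 - <<'E'
from look import *
e=arm.sense();print(e['eef_pos'],np.degrees(np.arctan2(e['orientation'][1,1],e['orientation'][0,1])),e['joint_positions'])
car=[.5485,.033,np.radians(107.8)]
k=pts([(sx*.013,sy*.015,.15) for sx in(-1,1) for sy in(-1,1)],car)
pk=pts([(sx*.036,sy*.137,.004) for sx in(-1,1) for sy in(-1,1)],car)
comp('c4',(205,150,60,90),(195,145,90,90),5.2,[(k,(255,0,0)),(pk,(0,255,0))])
E
```

```text
[0.54845346 0.0353896  0.20027808] 17.802667259882735 [-1.55504053e-01  1.17743404e-01  1.70449906e+00  2.02897196e-05
  1.31881833e+00 -4.66224212e-01]
(468, 780, 3)
```

View pics/c4.png

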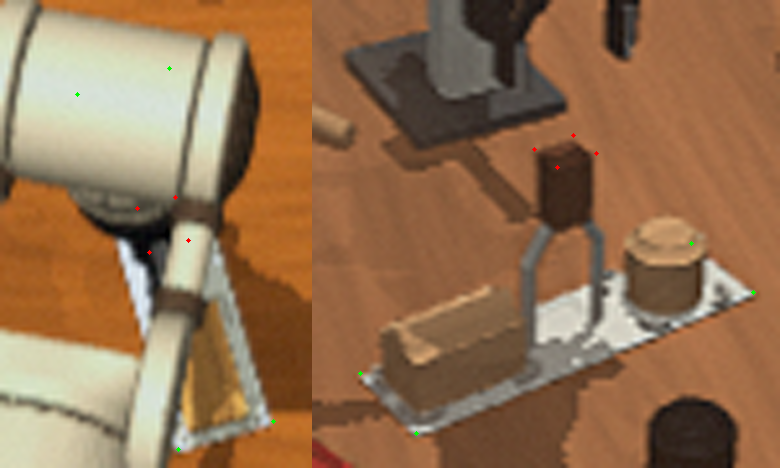

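Request:
arm_command(
  moves=[
    {"x": 0,"y": -0.012,"z": -0.08,"spin": 0},
    {"x": 0,"y": 0,"z": -0.1,"spin": 0},
    {"x": 0,"y": 0,"z": -0.1,"spin": 0},
    {"x": 0,"y": 0,"z": -0.1,"spin": 0},
    {"x": 0,"y": 0,"z": -0.05,"spin": 0},
    {"x": 0,"y": 0,"z": -0.02,"spin": 0},
    {"x": 0,"y": 0,"z": 0,"spin": 0},
    {"x": 0,"y": 0,"z": 0,"spin": 0},
  ],
)

```text
time: 17.15
eef_pos: [0.5495, 0.033, 0.1108]
orientation: [[-0.309, 0.951, 0.002], [0.951, 0.309, -0.0], [-0.001, 0.001, -1.0]]
force: [0.1, 0.0, 0.2]
gripper_width: 0.0725
gripper_force: 0.0
```

Request:
arm_command(
  moves=[
    {"x": 0,"y": 0,"z": 0,"spin": 0},
    {"x": 0,"y": 0,"z": 0,"spin": 0},
    {"x": 0,"y": 0,"z": 0,"spin": 0},
    {"x": 0,"y": 0,"z": 0,"spin": 0},
    {"x": 0,"y": 0,"z": 0,"spin": 0},
    {"x": 0,"y": 0,"z": 0,"spin": 0},
    {"x": 0,"y": 0,"z": 0,"spin": 0},
    {"x": 0,"y": 0,"z": 0,"spin": 0},
  ],
  fingers=-1,
  newtons=80,
)

```text
time: 17.82
eef_pos: [0.5489, 0.0327, 0.1108]
orientation: [[-0.309, 0.951, 0.0], [0.951, 0.309, -0.001], [-0.001, 0.0, -1.0]]
force: [-3.6, -1.3, 5.9]
gripper_width: 0.0289
gripper_force: 81.4
```

Request:
arm_command(
  moves=[
    {"x": 0,"y": 0,"z": 0.01,"spin": 0},
    {"x": 0,"y": 0,"z": 0.02,"spin": 0},
    {"x": 0,"y": 0,"z": 0.04,"spin": 0},
    {"x": 0,"y": 0,"z": 0.06,"spin": 0},
    {"x": 0,"y": 0,"z": 0.08,"spin": 0},
    {"x": 0,"y": 0,"z": 0.1,"spin": 0},
    {"x": 0,"y": 0,"z": 0.1,"spin": 0},
    {"x": 0,"y": 0,"z": 0.1,"spin": 0},
  ],
)

```text
time: 18.48
eef_pos: [0.5485, 0.0332, 0.2132]
orientation: [[-0.308, 0.951, 0.0], [0.951, 0.308, 0.0], [0.0, 0.0, -1.0]]
force: [-0.1, 0.7, -7.0]
gripper_width: 0.029
gripper_force: 79.8
```

Request:
arm_command(
  moves=[
    {"x": 0,"y": 0,"z": 0.08,"spin": -0.03},
    {"x": 0,"y": 0,"z": 0.06,"spin": -0.04},
    {"x": 0.01,"y": 0.02,"z": 0.03,"spin": -0.06},
    {"x": 0.02,"y": 0.05,"z": 0.01,"spin": -0.06},
    {"x": 0.03,"y": 0.08,"z": 0,"spin": -0.05},
    {"x": 0.04,"y": 0.1,"z": 0,"spin": -0.02},
    {"x": 0.04,"y": 0.1,"z": 0,"spin": 0},
    {"x": 0.04,"y": 0.1,"z": 0,"spin": 0},
  ],
)

```text
time: 19.15
eef_pos: [0.5846, 0.124, 0.2478]
orientation: [[-0.176, 0.984, -0.001], [0.984, 0.176, 0.0], [0.0, -0.001, -1.0]]
force: [-0.5, 0.2, -8.5]
gripper_width: 0.029
gripper_force: 79.9
```

Request:
arm_command(
  moves=[
    {"x": 0.03,"y": 0.08,"z": 0,"spin": 0},
    {"x": 0.015,"y": 0.05,"z": 0,"spin": 0},
    {"x": 0,"y": 0.03,"z": 0,"spin": 0},
    {"x": 0,"y": 0,"z": 0,"spin": 0},
    {"x": 0,"y": 0,"z": 0,"spin": 0},
    {"x": 0,"y": 0,"z": 0,"spin": 0},
    {"x": 0,"y": 0,"z": 0,"spin": 0},
    {"x": 0,"y": 0,"z": 0,"spin": 0},
  ],
)

```text
time: 19.82
eef_pos: [0.5937, 0.1543, 0.2478]
orientation: [[-0.175, 0.984, -0.0], [0.984, 0.175, -0.0], [-0.0, -0.0, -1.0]]
force: [0.6, -0.2, -8.1]
gripper_width: 0.029
gripper_force: 80.0
```

```bash
python3 - <<'E'
from look import *
e=arm.sense();p=e['eef_pos'];a=np.arctan2(e['orientation'][1,1],e['orientation'][0,1]);print(p,np.degrees(a),e['force'])
sad=np.array([.580,.2335]);h=np.array([np.sin(np.radians(10)),-np.cos(np.radians(10))]);g=np.array([-h[1],h[0]])
H=np.array([[*(sad+h*u+g*v),z] for u,v,z in((0,0,.19),(18,0,.212),(18,-10,.212),(18,10,.212),(-18,0,.202))]*1) if 0 else np.array([[*(sad+h*u*.001+g*v*.001),z] for u,v,z in((0,0,.19),(18,-10,.212),(18,10,.212),(-18,-10,.202),(-18,10,.202))])
zu=p[2]-.1108
B=np.array([[*(p[:2]+g*v),zu+.09] for v in(-.028,-.015,0,.015,.028)])
comp('c5',(150,150,60,60),(190,80,90,100),5.2,[(H,(255,0,0)),(B,(0,255,0))])
E
```

```text
[0.5936567  0.15428506 0.24784429] 10.101914537744985 [ 0.55719992 -0.17901951 -8.10410785]
(520, 780, 3)
```

View pics/c5.png

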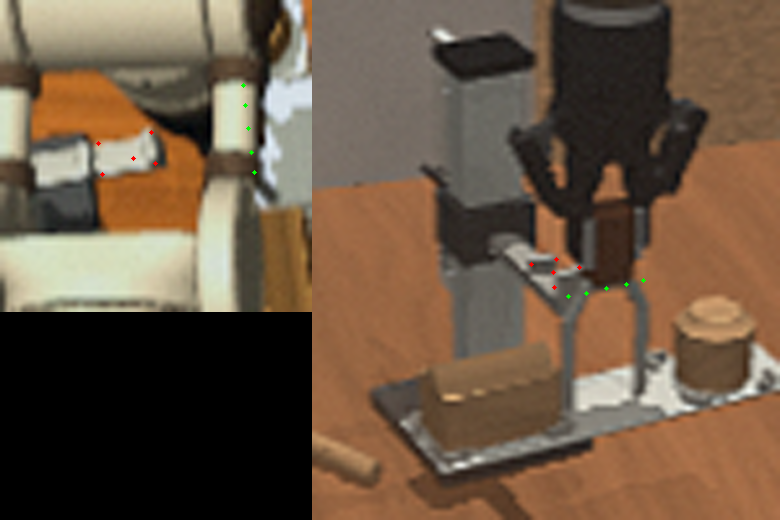

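Request:
arm_command(
  moves=[
    {"x": -0.006,"y": 0.03,"z": 0,"spin": 0},
    {"x": -0.008,"y": 0.05,"z": 0,"spin": 0},
    {"x": -0.01,"y": 0.06,"z": 0,"spin": 0},
    {"x": -0.011,"y": 0.065,"z": 0,"spin": 0},
    {"x": -0.011,"y": 0.065,"z": 0,"spin": 0},
    {"x": -0.01,"y": 0.06,"z": 0,"spin": 0},
    {"x": -0.008,"y": 0.04,"z": 0,"spin": 0},
    {"x": -0.005,"y": 0.025,"z": 0,"spin": 0},
  ],
)

```text
time: 20.58
eef_pos: [0.5794, 0.2359, 0.2477]
orientation: [[-0.178, 0.984, -0.0], [0.984, 0.178, 0.0], [0.0, -0.0, -1.0]]
force: [0.1, 0.5, -7.8]
gripper_width: 0.0293
gripper_force: 80.0
```

Request:
arm_command(
  moves=[
    {"x": 0,"y": 0,"z": 0,"spin": 0},
    {"x": 0,"y": 0,"z": 0,"spin": 0},
    {"x": 0,"y": 0,"z": 0,"spin": 0},
    {"x": 0,"y": 0,"z": 0,"spin": 0},
    {"x": 0,"y": 0,"z": 0,"spin": 0},
  ],
)

```text
time: 21.0
eef_pos: [0.5801, 0.2335, 0.2478]
orientation: [[-0.176, 0.984, 0.0], [0.984, 0.176, -0.0], [-0.0, 0.0, -1.0]]
force: [-0.0, 0.0, -8.0]
gripper_width: 0.0291
gripper_force: 80.0
```

```bash
python3 - <<'E'
from look import *
e=arm.sense();p=e['eef_pos'];print(p,e['force'],e['ft_torque'])
a=np.radians(10);h=np.array([np.sin(a),-np.cos(a)]);g=np.array([-h[1],h[0]])
zu=p[2]-.1108
B=np.array([[*(p[:2]+g*v),zu+.09] for v in(-.015,0,.015)])
comp('c6',(150,150,60,60),(200,100,70,75),6,[(B,(0,255,0))])
E
```

```text
[0.58011439 0.23345608 0.24779218] [-0.02785646  0.04664018 -7.98669687] [-0.02170745 -0.06226341  0.01054489]
(450, 780, 3)
```

View pics/c6.png

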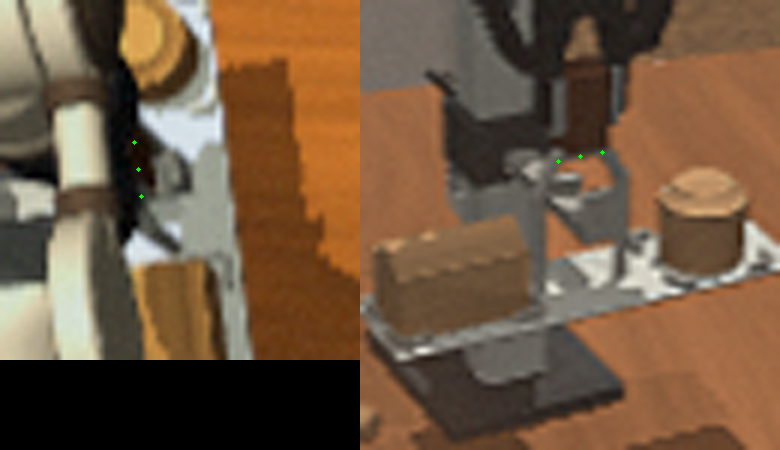

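Request:
arm_command(
  moves=[
    {"x": 0,"y": 0,"z": -0.015,"spin": 0},
    {"x": 0,"y": 0,"z": -0.02,"spin": 0},
    {"x": 0,"y": 0,"z": -0.025,"spin": 0},
    {"x": 0,"y": 0,"z": -0.025,"spin": 0},
    {"x": 0,"y": 0,"z": -0.02,"spin": 0},
    {"x": 0,"y": 0,"z": -0.015,"spin": 0},
    {"x": 0,"y": 0,"z": -0.01,"spin": 0},
    {"x": 0,"y": 0,"z": -0.005,"spin": 0},
  ],
)

```text
time: 21.77
eef_pos: [0.5797, 0.234, 0.2202]
orientation: [[-0.176, 0.984, -0.001], [0.984, 0.176, -0.0], [0.0, -0.001, -1.0]]
force: [0.2, 0.4, -7.7]
gripper_width: 0.0294
gripper_force: 80.0
```

Request:
arm_command(
  moves=[
    {"x": 0,"y": 0,"z": -0.004,"spin": 0},
    {"x": 0,"y": 0,"z": -0.004,"spin": 0},
    {"x": 0,"y": 0,"z": -0.004,"spin": 0},
    {"x": 0,"y": 0,"z": -0.004,"spin": 0},
    {"x": 0,"y": 0,"z": -0.004,"spin": 0},
    {"x": 0,"y": 0,"z": -0.004,"spin": 0},
    {"x": 0,"y": 0,"z": -0.004,"spin": 0},
    {"x": 0,"y": 0,"z": -0.004,"spin": 0},
  ],
)

```text
time: 22.43
eef_pos: [0.5799, 0.2341, 0.2143]
orientation: [[-0.176, 0.984, 0.0], [0.984, 0.176, 0.0], [-0.0, 0.0, -1.0]]
force: [0.4, 0.4, -8.4]
gripper_width: 0.0292
gripper_force: 80.0
```

Request:
arm_command(
  moves=[
    {"x": 0,"y": 0,"z": -0.004,"spin": 0},
    {"x": 0,"y": 0,"z": -0.004,"spin": 0},
    {"x": 0,"y": 0,"z": -0.004,"spin": 0},
    {"x": 0,"y": 0,"z": -0.004,"spin": 0},
    {"x": 0,"y": 0,"z": -0.004,"spin": 0},
    {"x": 0,"y": 0,"z": -0.004,"spin": 0},
    {"x": 0,"y": 0,"z": -0.004,"spin": 0},
    {"x": 0,"y": 0,"z": -0.004,"spin": 0},
  ],
)

```text
time: 23.1
eef_pos: [0.5801, 0.2341, 0.2081]
orientation: [[-0.176, 0.984, 0.0], [0.984, 0.176, 0.0], [-0.0, 0.0, -1.0]]
force: [0.7, 0.9, -7.2]
gripper_width: 0.0291
gripper_force: 80.0
```

Request:
arm_command(
  moves=[
    {"x": 0,"y": 0,"z": -0.004,"spin": 0},
    {"x": 0,"y": 0,"z": -0.004,"spin": 0},
    {"x": 0,"y": 0,"z": -0.004,"spin": 0},
    {"x": 0,"y": 0,"z": -0.004,"spin": 0},
    {"x": 0,"y": 0,"z": -0.004,"spin": 0},
    {"x": 0,"y": 0,"z": -0.004,"spin": 0},
    {"x": 0,"y": 0,"z": -0.004,"spin": 0},
    {"x": 0,"y": 0,"z": -0.004,"spin": 0},
  ],
)

```text
time: 23.77
eef_pos: [0.58, 0.2341, 0.2017]
orientation: [[-0.176, 0.984, 0.0], [0.984, 0.176, 0.0], [0.0, 0.0, -1.0]]
force: [0.9, 0.2, -5.8]
gripper_width: 0.0293
gripper_force: 80.2
```

Request:
arm_command(
  moves=[
    {"x": 0,"y": 0,"z": -0.004,"spin": 0},
    {"x": 0,"y": 0,"z": -0.004,"spin": 0},
    {"x": 0,"y": 0,"z": -0.004,"spin": 0},
    {"x": 0,"y": 0,"z": -0.004,"spin": 0},
    {"x": 0,"y": 0,"z": -0.004,"spin": 0},
    {"x": 0,"y": 0,"z": -0.004,"spin": 0},
    {"x": 0,"y": 0,"z": -0.004,"spin": 0},
    {"x": 0,"y": 0,"z": -0.004,"spin": 0},
  ],
)

```text
time: 24.43
eef_pos: [0.5801, 0.2341, 0.1952]
orientation: [[-0.176, 0.984, 0.0], [0.984, 0.176, 0.0], [0.0, 0.0, -1.0]]
force: [2.0, 0.8, -5.4]
gripper_width: 0.0291
gripper_force: 80.4
```

Request:
arm_command(
  moves=[
    {"x": 0,"y": 0,"z": -0.004,"spin": 0},
    {"x": 0,"y": 0,"z": -0.004,"spin": 0},
    {"x": 0,"y": 0,"z": -0.004,"spin": 0},
    {"x": 0,"y": 0,"z": -0.004,"spin": 0},
    {"x": 0,"y": 0,"z": -0.004,"spin": 0},
    {"x": 0,"y": 0,"z": -0.004,"spin": 0},
    {"x": 0,"y": 0,"z": -0.004,"spin": 0},
    {"x": 0,"y": 0,"z": -0.004,"spin": 0},
  ],
)

```text
time: 25.1
eef_pos: [0.5801, 0.2341, 0.1889]
orientation: [[-0.176, 0.984, 0.0], [0.984, 0.176, 0.0], [-0.0, 0.0, -1.0]]
force: [2.3, 0.9, -3.6]
gripper_width: 0.0293
gripper_force: 80.5
```

Request:
arm_command(
  moves=[
    {"x": 0,"y": 0,"z": -0.004,"spin": 0},
    {"x": 0,"y": 0,"z": -0.004,"spin": 0},
    {"x": 0,"y": 0,"z": -0.004,"spin": 0},
    {"x": 0,"y": 0,"z": -0.004,"spin": 0},
    {"x": 0,"y": 0,"z": -0.004,"spin": 0},
    {"x": 0,"y": 0,"z": -0.004,"spin": 0},
    {"x": 0,"y": 0,"z": -0.004,"spin": 0},
    {"x": 0,"y": 0,"z": -0.004,"spin": 0},
  ],
)

```text
time: 25.77
eef_pos: [0.5801, 0.2341, 0.1825]
orientation: [[-0.176, 0.984, 0.0], [0.984, 0.176, 0.0], [0.0, 0.0, -1.0]]
force: [2.3, 0.7, -2.5]
gripper_width: 0.0291
gripper_force: 80.6
```

Request:
arm_command(
  moves=[
    {"x": 0,"y": 0,"z": -0.004,"spin": 0},
    {"x": 0,"y": 0,"z": -0.004,"spin": 0},
    {"x": 0,"y": 0,"z": -0.004,"spin": 0},
    {"x": 0,"y": 0,"z": -0.004,"spin": 0},
    {"x": 0,"y": 0,"z": -0.004,"spin": 0},
    {"x": 0,"y": 0,"z": -0.004,"spin": 0},
    {"x": 0,"y": 0,"z": -0.004,"spin": 0},
    {"x": 0,"y": 0,"z": -0.004,"spin": 0},
  ],
)

```text
time: 26.43
eef_pos: [0.5801, 0.2341, 0.1761]
orientation: [[-0.176, 0.984, 0.0], [0.984, 0.176, 0.0], [0.0, 0.0, -1.0]]
force: [2.5, 0.8, -1.3]
gripper_width: 0.0291
gripper_force: 80.8
```

Request:
arm_command(
  moves=[
    {"x": 0.005,"y": 0.001,"z": 0,"spin": 0},
    {"x": 0.005,"y": 0.001,"z": 0,"spin": 0},
    {"x": 0.005,"y": 0.001,"z": 0,"spin": 0},
    {"x": 0,"y": 0,"z": 0,"spin": 0},
  ],
)

```text
time: 26.77
eef_pos: [0.5815, 0.2344, 0.1751]
orientation: [[-0.177, 0.984, -0.004], [0.984, 0.177, -0.001], [-0.0, -0.004, -1.0]]
force: [-4.5, -1.6, -2.1]
gripper_width: 0.0291
gripper_force: 80.8
```

Request:
arm_command(
  moves=[
    {"x": 0.005,"y": 0.001,"z": 0,"spin": 0},
    {"x": 0.005,"y": 0.001,"z": 0,"spin": 0},
    {"x": 0.005,"y": 0.001,"z": 0,"spin": 0},
    {"x": 0,"y": 0,"z": 0,"spin": 0},
  ],
)

```text
time: 27.1
eef_pos: [0.5858, 0.2353, 0.1758]
orientation: [[-0.176, 0.984, -0.001], [0.984, 0.176, 0.0], [0.0, -0.001, -1.0]]
force: [-3.8, -0.5, -1.4]
gripper_width: 0.0289
gripper_force: 80.8
```

```bash
python3 - <<'E'
from h import *
e=arm.sense();print(e['eef_pos'],e['force'],e['ft_torque'])
snap('side','s7')
e=arm.sense();print(e['eef_pos'],e['force'],e['ft_torque'])
E
```

```text
[0.58579935 0.23531334 0.17580105] [-3.83073426 -0.53926006 -1.40523228] [-0.12380444  0.76321991 -0.03216511]
[0.58577955 0.23530107 0.17583769] [-3.09960355 -0.23225559 -2.81793865] [-0.11330833  0.7762913   0.03132165]
```

```bash
cat > avg.py <<'E'
from h import *
F=[]
for i in range(10):
    arm.camera('side');e=arm.sense();F.append(np.r_[e['force'],e['eef_pos'],e['ft_torque']])
F=np.array(F);print(e['time'],np.round(F.mean(0),4),np.round(F.std(0)[:3],2))
E
python3 avg.py
```

```text
27.65 [-3.5668 -0.3902 -1.8706  0.5858  0.2353  0.1759 -0.0899  0.798   0.0078] [0.57 0.68 0.62]
```

Request:
arm_command(
  moves=[
    {"x": 0.005,"y": 0.001,"z": 0,"spin": 0},
    {"x": 0.005,"y": 0.001,"z": 0,"spin": 0},
    {"x": 0,"y": 0,"z": 0,"spin": 0},
  ],
)

```text
time: 27.9
eef_pos: [0.5868, 0.2355, 0.1753]
orientation: [[-0.177, 0.984, -0.003], [0.984, 0.177, -0.001], [-0.0, -0.003, -1.0]]
force: [-7.5, -0.6, -1.7]
gripper_width: 0.0289
gripper_force: 80.9
```

```bash
python3 avg.py
```

```text
28.4 [-7.2898 -1.3294 -1.7639  0.5868  0.2355  0.1753 -0.191   1.3756  0.0081] [0.48 0.4  0.58]
```

Request:
arm_command(
  moves=[
    {"x": -0.005,"y": -0.001,"z": 0,"spin": 0},
    {"x": -0.005,"y": -0.001,"z": 0,"spin": 0},
    {"x": -0.005,"y": -0.001,"z": 0,"spin": 0},
    {"x": 0,"y": 0,"z": 0,"spin": 0},
  ],
)

```text
time: 28.73
eef_pos: [0.5862, 0.2353, 0.1769]
orientation: [[-0.176, 0.984, 0.004], [0.984, 0.176, 0.001], [0.0, 0.004, -1.0]]
force: [0.9, 0.6, -1.9]
gripper_width: 0.0294
gripper_force: 80.9
```

Request:
arm_command(
  moves=[
    {"x": -0.005,"y": -0.001,"z": 0,"spin": 0},
    {"x": -0.005,"y": -0.001,"z": 0,"spin": 0},
    {"x": 0,"y": 0,"z": 0,"spin": 0},
  ],
)

```text
time: 28.98
eef_pos: [0.5841, 0.2348, 0.1768]
orientation: [[-0.176, 0.984, 0.003], [0.984, 0.176, 0.001], [-0.0, 0.003, -1.0]]
force: [2.9, 0.7, -2.5]
gripper_width: 0.0289
gripper_force: 80.8
```

Request:
arm_command(
  moves=[
    {"x": -0.005,"y": -0.001,"z": 0,"spin": 0},
    {"x": -0.005,"y": -0.001,"z": 0,"spin": 0},
    {"x": 0,"y": 0,"z": 0,"spin": 0},
  ],
)

```text
time: 29.23
eef_pos: [0.5811, 0.2341, 0.1761]
orientation: [[-0.176, 0.984, 0.001], [0.984, 0.176, -0.0], [-0.0, 0.001, -1.0]]
force: [4.1, 0.3, -2.5]
gripper_width: 0.0293
gripper_force: 80.9
```

Request:
arm_command(
  moves=[
    {"x": -0.005,"y": -0.001,"z": 0,"spin": 0},
    {"x": -0.005,"y": -0.001,"z": 0,"spin": 0},
    {"x": 0,"y": 0,"z": 0,"spin": 0},
  ],
)

```text
time: 29.48
eef_pos: [0.5802, 0.2339, 0.1767]
orientation: [[-0.176, 0.984, 0.004], [0.984, 0.176, 0.001], [-0.0, 0.004, -1.0]]
force: [7.4, 1.8, -2.1]
gripper_width: 0.029
gripper_force: 80.9
```

```bash
python3 avg.py
```

```text
29.9833 [ 6.5790e+00  1.3585e+00 -2.2567e+00  5.8020e-01  2.3390e-01  1.7670e-01
  2.2940e-01 -1.2871e+00 -6.2000e-03] [0.6  0.35 0.48]
```

Request:
arm_command(
  moves=[
    {"x": 0.006,"y": 0.001,"z": 0,"spin": 0},
    {"x": 0.006,"y": 0.001,"z": 0,"spin": 0},
    {"x": 0.006,"y": 0.001,"z": 0,"spin": 0},
    {"x": 0.006,"y": 0.001,"z": 0,"spin": 0},
    {"x": 0,"y": 0,"z": 0,"spin": 0},
    {"x": 0,"y": 0,"z": 0,"spin": 0},
  ],
)

```text
time: 30.48
eef_pos: [0.5823, 0.2344, 0.175]
orientation: [[-0.177, 0.984, -0.004], [0.984, 0.177, -0.001], [-0.0, -0.004, -1.0]]
force: [-4.0, -0.8, -0.7]
gripper_width: 0.0289
gripper_force: 80.9
```

```bash
python3 avg.py
```

```text
30.9833 [-3.9602 -0.8742 -1.7286  0.5833  0.2347  0.1757 -0.192   0.7358  0.0152] [0.8  0.58 0.4 ]
```

Request:
arm_command(
  moves=[
    {"x": -0.002,"y": 0,"z": -0.004,"spin": 0},
    {"x": -0.002,"y": 0,"z": -0.004,"spin": 0},
    {"x": 0,"y": 0,"z": -0.004,"spin": 0},
    {"x": 0,"y": 0,"z": -0.004,"spin": 0},
    {"x": 0,"y": 0,"z": -0.004,"spin": 0},
    {"x": 0,"y": 0,"z": -0.004,"spin": 0},
    {"x": 0,"y": 0,"z": -0.004,"spin": 0},
    {"x": 0,"y": 0,"z": -0.004,"spin": 0},
  ],
)

```text
time: 31.65
eef_pos: [0.5834, 0.2347, 0.1698]
orientation: [[-0.176, 0.984, 0.001], [0.984, 0.176, 0.0], [-0.0, 0.001, -1.0]]
force: [-0.3, 0.1, -1.7]
gripper_width: 0.0294
gripper_force: 81.0
```

```bash
python3 avg.py
```

```text
32.15 [ 0.4546 -0.415  -0.7215  0.5833  0.2347  0.1698 -0.1007 -0.0896 -0.0069] [0.43 0.45 0.45]
```

Request:
arm_command(
  moves=[
    {"x": 0,"y": 0,"z": -0.004,"spin": 0},
    {"x": 0,"y": 0,"z": -0.004,"spin": 0},
    {"x": 0,"y": 0,"z": -0.004,"spin": 0},
    {"x": 0,"y": 0,"z": -0.004,"spin": 0},
    {"x": 0,"y": 0,"z": -0.003,"spin": 0},
    {"x": 0,"y": 0,"z": 0,"spin": 0},
  ],
)

```text
time: 32.65
eef_pos: [0.5832, 0.2347, 0.1658]
orientation: [[-0.176, 0.984, 0.001], [0.984, 0.176, 0.0], [-0.0, 0.001, -1.0]]
force: [2.1, 0.4, -0.3]
gripper_width: 0.0295
gripper_force: 81.1
```

```bash
python3 avg.py; python3 avg.py
```

```text
33.15 [ 2.7165 -0.2996  0.0154  0.5832  0.2347  0.1659 -0.0471 -0.5726 -0.0093] [0.32 0.41 0.64]
33.65 [ 4.0009 -0.087  -0.2107  0.5831  0.2347  0.1659 -0.0315 -0.7646 -0.014 ] [0.52 0.39 0.54]
```

Request:
arm_command(
  moves=[
    {"x": 0.002,"y": 0,"z": 0,"spin": 0},
    {"x": 0.002,"y": 0,"z": 0,"spin": 0},
  ],
)

```text
time: 33.82
eef_pos: [0.5833, 0.2347, 0.1656]
orientation: [[-0.176, 0.984, -0.001], [0.984, 0.176, -0.0], [0.0, -0.001, -1.0]]
force: [1.3, -0.2, -0.1]
gripper_width: 0.0292
gripper_force: 81.1
```

```bash
python3 avg.py; python3 avg.py
```

```text
34.3167 [ 1.7511  0.208  -0.152   0.5833  0.2347  0.1655 -0.0388 -0.3362  0.0147] [0.61 0.36 0.51]
34.8167 [ 0.0022  0.0023 -0.0235  0.5834  0.2347  0.1656 -0.0014 -0.0452 -0.0007] [0.65 0.58 0.49]
```

Request:
arm_command(
  moves=[
    {"x": 0,"y": 0,"z": 0,"spin": 0},
    {"x": 0,"y": 0,"z": 0,"spin": 0},
  ],
  newtons=20,
)

```text
time: 34.98
eef_pos: [0.5834, 0.2347, 0.1656]
orientation: [[-0.176, 0.984, -0.001], [0.984, 0.176, -0.0], [0.0, -0.001, -1.0]]
force: [-0.7, -0.4, -0.8]
gripper_width: 0.029
gripper_force: 81.1
```

Request:
arm_command(
  moves=[
    {"x": 0,"y": 0,"z": 0,"spin": 0},
    {"x": 0,"y": 0,"z": 0,"spin": 0},
    {"x": 0,"y": 0,"z": 0,"spin": 0},
    {"x": 0,"y": 0,"z": 0,"spin": 0},
    {"x": 0,"y": 0,"z": 0,"spin": 0},
    {"x": 0,"y": 0,"z": 0,"spin": 0},
  ],
  fingers=0.5,
)

```text
time: 35.48
eef_pos: [0.5838, 0.2346, 0.1658]
orientation: [[-0.176, 0.984, 0.0], [0.984, 0.176, 0.0], [-0.0, 0.0, -1.0]]
force: [0.5, 0.3, -0.7]
gripper_width: 0.0639
gripper_force: 0.0
```

Request:
arm_command(
  moves=[
    {"x": 0,"y": 0,"z": 0.02,"spin": 0},
    {"x": 0,"y": 0,"z": 0.04,"spin": 0},
    {"x": 0,"y": 0,"z": 0.06,"spin": 0},
    {"x": 0,"y": 0,"z": 0.08,"spin": 0},
    {"x": 0,"y": 0,"z": 0.1,"spin": 0},
    {"x": 0,"y": 0,"z": 0.1,"spin": 0},
    {"x": 0,"y": 0,"z": 0.1,"spin": 0},
    {"x": 0,"y": -0.05,"z": 0.1,"spin": 0},
  ],
)

```text
time: 36.15
eef_pos: [0.5837, 0.2259, 0.2885]
orientation: [[-0.178, 0.984, 0.002], [0.984, 0.178, 0.001], [0.001, 0.002, -1.0]]
force: [0.9, 0.4, 0.7]
gripper_width: 0.064
gripper_force: 0.0
```

Request:
arm_command(
  moves=[
    {"x": -0.05,"y": -0.1,"z": 0.05,"spin": 0},
    {"x": -0.05,"y": -0.1,"z": 0,"spin": 0},
    {"x": -0.05,"y": -0.1,"z": 0,"spin": 0},
    {"x": -0.05,"y": -0.1,"z": 0,"spin": 0},
    {"x": -0.05,"y": -0.1,"z": 0,"spin": 0},
    {"x": -0.05,"y": -0.1,"z": 0,"spin": 0},
    {"x": -0.05,"y": -0.1,"z": 0,"spin": 0},
    {"x": 0,"y": 0,"z": 0,"spin": 0},
  ],
)

```text
time: 36.82
eef_pos: [0.513, 0.0821, 0.2975]
orientation: [[-0.174, 0.985, 0.002], [0.985, 0.174, -0.002], [-0.002, 0.001, -1.0]]
force: [0.1, -0.9, -0.2]
gripper_width: 0.0642
gripper_force: 0.0
```

```bash
python3 - <<'E'
from fit import *
ims=[]
for i in range(16):
    s=arm.camera('side');ims.append(s.astype(int))
a=snap('side','s9');t=snap('top','t9')
for i in(0,4,8,12):print(i,np.abs(ims[i]-ims[15])[90:230,190:300].mean().round(2),np.abs(ims[i]-ims[15])[90:230,190:300].max())
e=arm.sense();print(e['time'],e['eef_pos'])
# predicted plate hull vs white mask in side
h=cv2.cvtColor(a,cv2.COLOR_RGB2HSV);m=((h[...,1]<60)&(h[...,2]>130)).astype(np.uint8)
g=np.array([.985,.174]);yaw=np.radians(100)
best=None
for z in np.arange(.03,.09,.002):
  for r in np.radians(np.arange(-8,9,1.)):
    M=[(x,y*np.cos(r),z+.004+y*np.sin(r)) for x,y,_ in PLATE]
    H=hull('side',M,[.5835,.2347,yaw]);k=np.zeros(m.shape,np.uint8);cv2.fillConvexPoly(k,np.round(H*16).astype(np.int32),1,shift=4)
    ring=cv2.dilate(k,np.ones((5,5),np.uint8))-k
    v=m[k>0].mean()-m[ring>0].mean()
    if best is None or v>best[0]:best=(v,z,np.degrees(r))
print(best)
E
```

```text
0 1.91 68
4 1.86 60
8 1.72 44
12 1.67 44
37.7167 [0.51371949 0.08466355 0.29575241]
(np.float64(0.3535699620162201), np.float64(0.05200000000000002), np.float64(0.0))
```

Request:
arm_command(
  moves=[
    {"x": -0.1,"y": -0.1,"z": 0,"spin": 0},
    {"x": -0.1,"y": -0.15,"z": 0,"spin": 0},
    {"x": -0.1,"y": -0.15,"z": 0,"spin": 0},
    {"x": -0.05,"y": -0.15,"z": 0,"spin": 0},
    {"x": 0,"y": -0.1,"z": 0,"spin": 0},
    {"x": 0,"y": 0,"z": 0,"spin": 0},
    {"x": 0,"y": 0,"z": 0,"spin": 0},
    {"x": 0,"y": 0,"z": 0,"spin": 0},
  ],
)

```text
time: 38.38
eef_pos: [0.4438, -0.0449, 0.2958]
orientation: [[-0.176, 0.984, 0.0], [0.984, 0.176, 0.0], [0.0, 0.0, -1.0]]
force: [-0.7, 0.3, 0.1]
gripper_width: 0.064
gripper_force: 0.0
```

```bash
python3 - <<'E'
from h import *
I=[arm.camera('side').astype(float) for i in range(70)]
B=np.array([i[90:230,190:300] for i in I]);r=B[-1]
for i in(0,10,20,30,40,50,60,68):print(i,np.abs(B[i]-r).mean().round(2),end=' ')
print('static patch',np.abs(I[0]-I[-1])[300:380,300:360].mean().round(2),arm.sense()['time'])
for k in(0,30,60):
    d=cv2.phaseCorrelate(B[k].mean(2),r.mean(2));print(k,np.round(d[0],3))
E
```

```text
0 1.71 10 1.68 20 1.67 30 1.67 40 1.68 50 1.68 60 1.68 68 1.66 static patch 1.52 41.8833
0 [ 0.013 -0.017]
30 [0.002 0.003]
60 [ 0.019 -0.018]
```

Only image noise is left, so the carrier is still, level and about 52 mm above the table.

```bash
python3 -c "
from bench import arm
print(arm.close_job())"
```

```text
the job is handed in; nothing more can be done
None
```

The job is handed in after about 42 s: the ridge block and drum sit in their pockets, and the loaded carrier hangs from the scale hook, level (fit in 1° steps) and still, about 52 mm above the table; partway through loading I slid the bail a few millimetres sideways, under load, to centre it on the hook, which may have shifted the pointer slightly.

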